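Lower a print into the wash tray and fit its hold-down bars

ROBOT

A 6-joint arm with a two-finger parallel gripper is mounted at the origin on the work surface. World frame = base frame: x ahead of the robot, y to its left, z up, the work surface at z = 0. Lengths are in mm, angles in rad, forces in N, time in s.
With the tool pointing down it reaches from about 350 to 875 mm from the base axis. Payload 4.2 kg.
Tool frame: the origin (TCP) lies at the very end of the fingers, on their centre line; the grasp point (between the pads) lies 19 mm behind it (arm.grasp_offset is the distance from the TCP to the grasp point, in mm); z points along the fingers, y is the direction in which the jaws open and shut (so a half turn about z gives the same grasp; the last joint's range is limited). The gripper opens to 85 mm and grips with 20 to 120 N. Pads are 22 mm wide; open, the fingers measure 114 mm over their backs; the gripper's body (76 mm by 85 mm) begins 54 mm behind the grasp point. The pads swing forward as they close: fully open they stand 13 mm farther back than shut.
Start: joints at [-1.082, 0.385, 0.008, 0, -1.194, -0.259], TCP at [142.382, -608.545, 231.312] pointing down, gripper open.
Joint ranges: [-3.14, 3.14], [-1.21, 2.06], [-1.07, 1.41], [-3.16, 2.05], [-2.99, -0.16], [-3.1, 3.1]. Speed limits (rad/s): [2.79, 2.79, 3.14, 3.14, 3.14, 3.14].

INTERFACE

Orientations are given as a unit quaternion [x, y, z, w].
In Python, from bench import arm gives the robot as it stands.
- The arm moves only by the tool arm_command, never from a script. Its argument "commands" is one flat list of numbers, 4 for each row, row after row: the shift along the tool's x, y, z in m, then the turn about the tool's z in degrees. In form: [tx, ty, tz, roll, tx, ty, tz, roll, ...]. A call has exactly 5 rows; each row shifts and turns the pose as measured when the row begins, along the tool's axes as they then stand; what a row does not reach is not made up. A row lasts 1/10 s, in which the tool goes at most 50 mm and 8.59 degrees, less where a joint would pass 70% of its speed; a pose out of reach is approached as far as the arm can. A call with a gripper value outside its range is refused whole. "jaw" is the opening, from 0 (shut) to 1 (fully open), set as the call begins (left out, the last holds). The fingers move at their own pace and stop on an object; the grip force is fixed at half the most. Time passes only in rows, so rows that do not move let the fingers close, or fill a call up. It gives the time, the measured TCP pose, the force and the opening at its end, in the units of the state.
- arm.read_state(): the state, without advancing time (a new reading comes with each control period).
- arm.get_image(name): name is "scene" or "top"; returns the picture (480x640x3 uint8, red, green, blue); there is no depth.
- arm.camera_info(name): a dict with "camera_matrix" (3x3 intrinsics, pixels), "world_from_camera" (4x4, takes a point from camera to world coordinates). Camera axes: x right, y down, z forward; pixel columns grow to the right and rows downward; lengths in mm; the calibration is good to about 2 mm. A picture is of the moment at which its call begins. camera_info takes no time and is no camera call.
- arm.job_done(): hands the job in, once; it reports no verdict.
Trained networks look in the newest picture that a camera, given by its name, has taken for a name from the list of things; names that differ only in an ending like _2 or _b are one class to them, and where a whole thing is asked for, a point or a joint stands for the part that bears it (a point fixed in the world has none). Each returns a list of dicts, best first, with "confidence" (0 to 1); they miss things now and then, are a little off and sometimes report something else, mostly with a low value. They report only what shows in the picture. A call takes as long as a camera call.
- arm.regions_of(camera, target): "mask" (480x640 bool, what is visible of it).
- arm.place_of(camera, target): "centre" ([x, y, z] in mm, in the coordinates of the camera as it stood for that picture, good to about 4 mm: a listed point, or the origin of a listed thing).
The state is a dict: "clock": time; "joints": joint angles; "joint_vel": joint speeds; "joint_efforts": joint torques, N m; "position": TCP position; "ee_rot": TCP orientation; "contact_force": force on the tool from outside, world axes, zero at the start; "wrist_torque": the same for the moment, N m; "gripper_width": finger opening in mm.
Only numpy, scipy, OpenCV 4.12 (cv2) and the standard library are available. Lean on these libraries where they do the work, as an engineer would, in place of code of your own. Each camera call takes 0.05 s, during which the arm holds its last target.

TASK

First crank the black handwheel of the white wash tray clockwise, past the double mark, until its white pointer meets the single brass mark, which lowers the print carrier clear of the notches. Then pull every aluminium hold-down bar out of its spring clips on the rack and lay each across the tray, about centred and with both ends down in a facing pair of notches, one bar to a pair. Last, crank the wheel back anticlockwise to the double mark, so that the print comes up close under the bars, and leave the beaker, jug and brush where they are.

Things in the scene. Friction and masses are not known exactly. Their poses are not given: they have to be found in the camera images.
- bar0: one of 3 or 4 like hold-down bars (an absent one reads None from the start): square aluminium, 250 long (its x axis), 16 x 16 in section, 170 g, black end caps, any long face up; origin at its very centre. Starts level, snapped into two roller clips of the rack, underside 24 above the bench; grip it at mid-length and pull straight up, about 8 to 18 N
- bar1: one of 3 or 4 like hold-down bars (an absent one reads None from the start): square aluminium, 250 long (its x axis), 16 x 16 in section, 170 g, black end caps, any long face up; origin at its very centre. Starts level, snapped into two roller clips of the rack, underside 24 above the bench; grip it at mid-length and pull straight up, about 8 to 18 N
- bar2: one of 3 or 4 like hold-down bars (an absent one reads None from the start): square aluminium, 250 long (its x axis), 16 x 16 in section, 170 g, black end caps, any long face up; origin at its very centre. Starts level, snapped into two roller clips of the rack, underside 24 above the bench; grip it at mid-length and pull straight up, about 8 to 18 N
- bar3: one of 3 or 4 like hold-down bars (an absent one reads None from the start): square aluminium, 250 long (its x axis), 16 x 16 in section, 170 g, black end caps, any long face up; origin at its very centre. Starts level, snapped into two roller clips of the rack, underside 24 above the bench; grip it at mid-length and pull straight up, about 8 to 18 N
- slot0 (a point): middle of a facing pair of notches in the tray's long walls, midway between the walls, at notch-floor height (50 above the bench). x runs from wall to wall, along a bar laid there; y along the tray; z up. Notches are 24 wide, 12 deep, open on top, 64 apart. A bar lying home has its centre 8 above this point. A spare pair may stay empty
- slot1 (a point): middle of a facing pair of notches in the tray's long walls, midway between the walls, at notch-floor height (50 above the bench). x runs from wall to wall, along a bar laid there; y along the tray; z up. Notches are 24 wide, 12 deep, open on top, 64 apart. A bar lying home has its centre 8 above this point. A spare pair may stay empty
- slot2 (a point): middle of a facing pair of notches in the tray's long walls, midway between the walls, at notch-floor height (50 above the bench). x runs from wall to wall, along a bar laid there; y along the tray; z up. Notches are 24 wide, 12 deep, open on top, 64 apart. A bar lying home has its centre 8 above this point. A spare pair may stay empty
- slot3 (a point): middle of a facing pair of notches in the tray's long walls, midway between the walls, at notch-floor height (50 above the bench). x runs from wall to wall, along a bar laid there; y along the tray; z up. Notches are 24 wide, 12 deep, open on top, 64 apart. A bar lying home has its centre 8 above this point. A spare pair may stay empty
- wheel (a joint): turn of the handwheel, rad, growing clockwise seen from above; stays where left. On the gearbox plate the white pointer meets the double brass mark (between its two dashes) at 3.40 and the single mark at 4.71; starts between 0 and 1.2, stop at 6.0. Each rad lowers the grey print carrier by 5: at 0 its top is 14 above the notch floors, at 3.40 3 below, at 4.71 10 below
- wheel_grip (a point): on the wheel's upright axis, 90 above the bench, turning with the wheel: a black disc (88 across, top 72 above the bench) with a raised grip bar 60 long (this x axis, +x to the pointer), 14 thick, from 72 to 102 above the bench. It stands on a 58 high gearbox at one end of the tray
- tray: fixed white tray, 218 (x) x 300 (y), its two long walls 8 thick at x = -105 and +105, 62 high with four notches each; origin under its centre
- rack: fixed storage rack: base plate 200 (x) x 286 (y) x 8, origin under its centre; four places for bars along x, 70 apart, at y = -105, -35, 35, 105, each with two clips at x = -75 and +75. A clip is a pair of spring-loaded white rollers closing over the bar's top edges, 56 high; between them fingers have room
- beaker: glass beaker, 70 across, 90 high; bystander; origin at the centre of its underside
- jug: steel jug with a handle, 84 across, 120 high; bystander; origin at the centre of its underside
- brush: wooden-handled brush, 200 long, lying; bystander; origin under its middle

How it is judged:
By the outcome, as a careful person would: the job done as asked, in the order asked, and still so for the second after the job is handed in, with the robot touching nothing.
Of bar0, bar1, bar2, bar3 only 3 to 4 are there at a start; the rules pass over those that are not, and their reading is None.
At some moment in a run one of bar0, bar1, bar2, bar3 may be knocked a few centimetres aside while the robot is not near it.
Once in a run the grip may slacken for a moment while it holds something.
It also fails if it takes over 210 s, if anything falls off the work surface, if the arm or the gripper's body presses on something with over 40 N, if the wrist force passes 120 N, or if a joint passes its speed limit or range.

## Working session

There is one attempt and no reset: what is moved stays moved. The work goes in short steps, Python scripts to look and compute and a tool call to move; the robot and the scene stay as the last step left them, time stands still between calls to the robot, and variables do not carry over. Pictures are saved under pics/ and viewed, and the job is handed in when it is done.

Besides the shell and the picture viewer there is one more tool, called after "Request:" as a command line: name --argument value ..., lists and objects as JSON in quotes. arm_command: Moves the arm, as the interface text tells. Its arguments: {"type":"object","properties":{"commands":{"type":"array"},"jaw":{"type":"number"}},"required":["commands"]}

```bash
ls; mkdir -p pics
python3 - <<'E'
from bench import arm
import cv2
s=arm.read_state()
print({k:s[k] for k in ('clock','position','ee_rot','gripper_width','contact_force')})
for c in ('scene','top'):
    im=arm.get_image(c); cv2.imwrite(f'pics/{c}0.png',im[:,:,::-1]); i=arm.camera_info(c); print(c,i)
E
```

```text
pics
{'clock': 0.0, 'position': array([ 142.23923887, -608.00990193,  230.21957907]), 'ee_rot': array([-1.14536971e-01,  9.93418406e-01,  1.05974539e-03, -1.74492119e-04]), 'gripper_width': 85.29958396912869, 'contact_force': array([ 0.14388729, -0.90643513,  0.22980031])}
scene {'camera_matrix': array([[530.00818206,   0.        , 318.99296856],
       [  0.        , 530.00818206, 239.26100704],
       [  0.        ,   0.        ,   1.        ]]), 'world_from_camera': array([[-8.05868463e-01,  4.95046174e-01, -3.24815803e-01,
         1.02300016e+03],
       [ 5.92022389e-01,  6.82266540e-01, -4.28977690e-01,
         6.49918223e+02],
       [ 9.24719045e-03, -5.37997820e-01, -8.42895507e-01,
         1.20432175e+03],
       [ 0.00000000e+00,  0.00000000e+00,  0.00000000e+00,
         1.00000000e+00]])}
top {'camera_matrix': array([[460.80583784,   0.        , 316.57317314],
       [  0.        , 460.80583784, 238.68883671],
       [  0.        ,   0.        ,   1.        ]]), 'world_from_camera': array([[-1.20485752e-02, -9.97824714e-01,  6.48125983e-02,
         5.00518931e+02],
       [-9.99910255e-01,  1.16433131e-02, -6.62692695e-03,
         8.46149787e+01],
       [ 5.85787810e-03, -6.48866267e-02, -9.97875449e-01,
         1.31885419e+03],
       [ 0.00000000e+00,  0.00000000e+00,  0.00000000e+00,
         1.00000000e+00]])}
```

View pics/scene0.png

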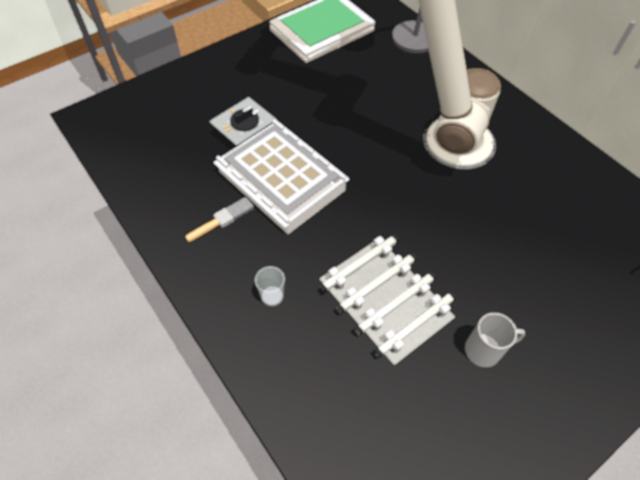

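View pics/top0.png

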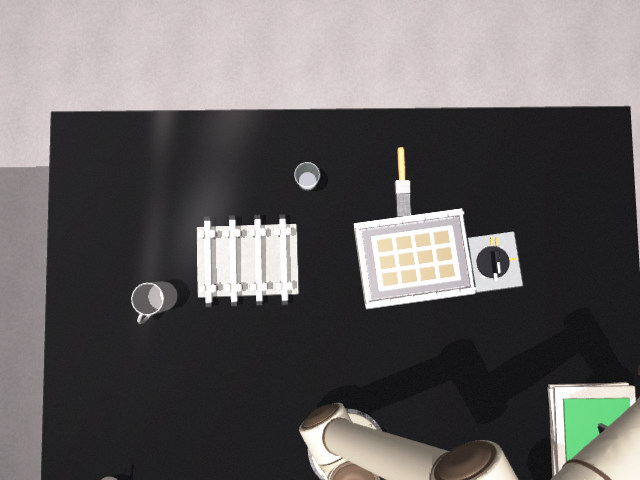

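```bash
cat > h.py <<'E'
from bench import arm
import numpy as np, cv2
def cam(c):
    i=arm.camera_info(c); return i['camera_matrix'],i['world_from_camera']
def w(c,p):
    K,T=cam(c); return T[:3,:3]@np.array(p)+T[:3,3]
def pix2w(c,uv,z):
    K,T=cam(c); d=T[:3,:3]@np.linalg.solve(K,[uv[0],uv[1],1.]); o=T[:3,3]; return o+d*(z-o[2])/d[2]
def proj(c,P):
    K,T=cam(c); q=T[:3,:3].T@(np.array(P,float)-T[:3,3]); q=K@q; return q[:2]/q[2]
def save(c,n,crop=None,s=1):
    im=arm.get_image(c)[:,:,::-1].copy()
    out=im
    if crop: x0,y0,x1,y1=crop; out=im[y0:y1,x0:x1]
    if s!=1: out=cv2.resize(out,None,fx=s,fy=s,interpolation=cv2.INTER_CUBIC)
    cv2.imwrite(f'pics/{n}.png',out); return im
def yaw():
    from scipy.spatial.transform import Rotation as R
    s=arm.read_state(); M=R.from_quat(s['ee_rot']).as_matrix(); return M
E
python3 - <<'E'
from h import *
for t in ['bar0','slot0','wheel','wheel_grip','tray','rack','beaker','jug','brush']:
  for c in ('top','scene'):
    try:
        for r in arm.place_of(c,t): print(t,c,np.round(w(c,r['centre'])),round(r['confidence'],2))
    except Exception as e: print(t,c,e)
print(arm.read_state()['clock'])
E
```

```text
bar0 top [530. 168.  32.] 0.72
bar0 top [531. 310.  34.] 0.68
bar0 top [534. 244.  34.] 0.6
bar0 scene [525. 169.  32.] 0.97
bar0 scene [528. 381.  36.] 0.95
bar0 scene [524. 242.  29.] 0.92
bar0 scene [529. 312.  32.] 0.89
bar0 scene [ 536. -222.   50.] 0.16
slot0 top [ 532. -227.   47.] 0.94
slot0 top [ 525. -156.   50.] 0.94
slot0 top [516. -93.  50.] 0.86
slot0 scene [518. -91.  53.] 0.9
slot0 scene [ 525. -159.   51.] 0.87
slot0 scene [ 534. -223.   52.] 0.76
slot0 scene [ 539. -285.   52.] 0.6
wheel top it knows: bar, beaker, brush, jug, rack, slot, tray, wheel_grip
wheel scene it knows: bar, beaker, brush, jug, rack, slot, tray, wheel_grip
wheel_grip top [ 512. -401.   93.] 0.73
wheel_grip scene [ 514. -398.   90.] 0.87
tray top [ 526. -193.    1.] 0.79
tray scene [ 525. -192.   -1.] 0.95
rack top [525. 272.   1.] 0.8
rack scene [523. 276.  -1.] 0.93
rack scene [757. 106.  -2.] 0.7
beaker top [758. 102.  -1.] 0.86
beaker scene [755. 107.  -2.] 0.74
beaker scene [527. 169.  32.] 0.32
jug top [432. 516.   0.] 0.58
brush top [ 744. -170.   -2.] 0.71
brush scene [ 746. -170.    3.] 0.84
0.9
```

The scene has four bars on the rack (top image, columns 207–285), the tray centred at about (417,258) and the wheel at about (493,262). I'll zoom in on each.

Run:
```python
from h import *
im=save('top','z_wheel',(455,222,535,302),7)
cv2.imwrite('pics/z_tray.png',cv2.resize(im[195:325,340:500],None,fx=5,fy=4.6,interpolation=cv2.INTER_CUBIC)[:600])
cv2.imwrite('pics/z_rack.png',cv2.resize(im[205:315,180:310],None,fx=5.4,fy=5.4,interpolation=cv2.INTER_CUBIC))
print(proj('top',[513,-400,90]),proj('top',[513,-400,72]),proj('top',[513,-400,102]))
```

```text
[495.3209845  261.77653533] [492.70990756 261.87548122] [497.10447603 261.70895051]
```

View pics/z_wheel.png

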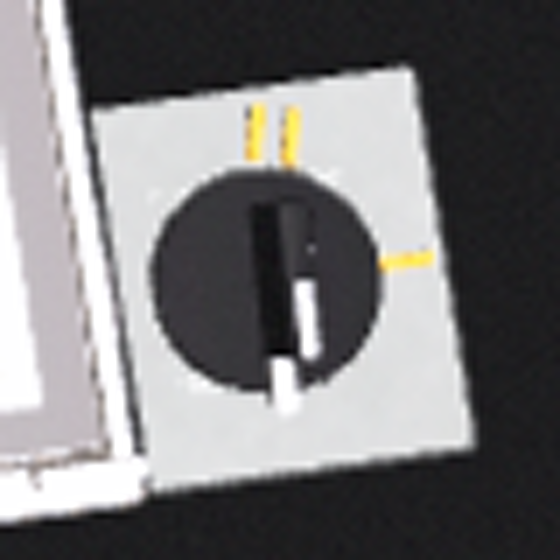

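View pics/z_tray.png

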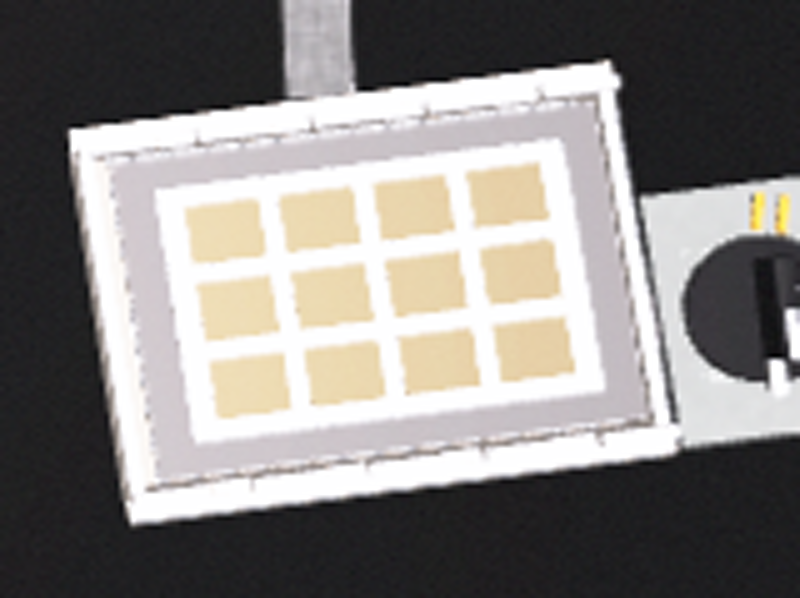

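View pics/z_rack.png

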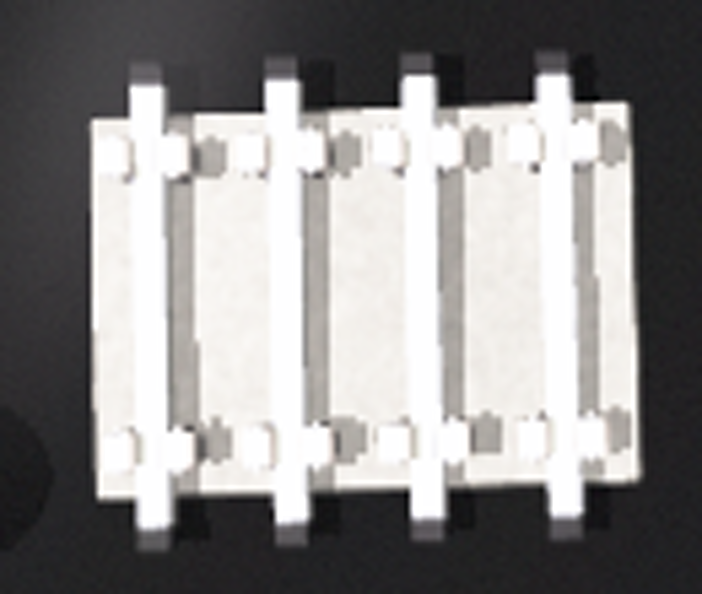

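Run:
```python
from h import *
from scipy.spatial.transform import Rotation as R
z=lambda u,v:(455+(u+.5)/7-.5,222+(v+.5)/7-.5)
c72=pix2w('top',z(267,282),72); print('c',c72)
for n,p,h in [('dbl a',z(257,133),58),('dbl b',z(291,137),58),('single',z(407,261),58),('ptr',z(285,395),72)]:
    P=pix2w('top',p,h)
    for C in (c72,[513,-400,0]):
        d=P[:2]-C[:2]; print(n,P.round(1),'bearing',np.degrees(np.arctan2(d[1],d[0])).round(1),np.hypot(*d).round(1))
a=pix2w('top',z(300,207),102);b=pix2w('top',z(311,357),102);print('grip',a,b,(a+b)/2,np.degrees(np.arctan2(*(b-a)[1::-1])))
S={}
for c in('top','scene'):
    arm.get_image(c)
    for t in('slot0','bar0','wheel_grip','tray'):
        for r in arm.place_of(c,t): print(c,t,w(c,r['centre']).round(1),round(r['confidence'],2))
s=arm.read_state(); M=R.from_quat(s['ee_rot']).as_matrix(); print(M.round(3),s['joints'])
```

```text
c [ 513.04945689 -400.01371662   72.        ]
dbl a [ 571.6 -403.7   58. ] bearing -3.6 58.7
dbl a [ 571.6 -403.7   58. ] bearing -3.6 58.7
dbl b [ 569.9 -417.    58. ] bearing -16.6 59.3
dbl b [ 569.9 -417.    58. ] bearing -16.6 59.4
single [ 520.7 -460.7   58. ] bearing -82.8 61.2
single [ 520.7 -460.7   58. ] bearing -82.7 61.2
ptr [ 469.4 -405.4   72. ] bearing -173.0 44.0
ptr [ 469.4 -405.4   72. ] bearing -173.0 43.9
grip [ 540.92415051 -401.90875123  102.        ] [ 484.30804781 -403.94023418  102.        ] [ 512.61609916 -402.92449271  102.        ] -177.94501070835852
top slot0 [516.7 -93.3  55.3] 0.92
top slot0 [ 522.2 -156.8   53.2] 0.8
top slot0 [ 532.1 -225.2   47.6] 0.76
top slot0 [ 537.3 -286.    50.4] 0.75
top bar0 [533.1 240.5  33.8] 0.84
top bar0 [529.  166.9  30.1] 0.79
top bar0 [523.2 376.3  31.4] 0.72
top bar0 [530.3 309.8  30.8] 0.57
top wheel_grip [ 513.3 -400.6   92.9] 0.7
top tray [ 526.9 -191.6    3.2] 0.8
top tray [ 748.7 -168.3    2.4] 0.59
scene slot0 [ 523.6 -160.2   48.5] 0.95
scene slot0 [ 534.  -225.9   51.8] 0.93
scene slot0 [516.  -92.1  55. ] 0.57
scene bar0 [528.7 312.1  29.8] 0.91
scene bar0 [527.7 242.8  32.9] 0.85
scene bar0 [523.2 384.9  33.6] 0.77
scene bar0 [524.2 170.   32.5] 0.7
scene bar0 [ 537.5 -281.9   48.6] 0.34
scene wheel_grip [ 514.9 -400.1   87. ] 0.68
scene wheel_grip [516.2 -93.4  50.8] 0.5
scene tray [ 527.2 -195.6   -0.9] 0.94
[[-0.974 -0.228 -0.   ]
 [-0.228  0.974  0.   ]
 [ 0.     0.    -1.   ]] [-1.08238371e+00  3.84703370e-01  7.90864572e-03  1.76163788e-05
 -1.19401992e+00 -2.58661585e-01]
```

```bash
cat >> h.py <<'E'
def plan(x,y,z,b=None,calls=None,spin=None,maxstep=45):
    """rows from the present pose to TCP x,y,z with tool-x bearing b (deg); spin forces total bearing change"""
    from scipy.spatial.transform import Rotation as R
    s=arm.read_state(); p=s['position']; M=R.from_quat(s['ee_rot']).as_matrix()
    b0=np.degrees(np.arctan2(M[1,0],M[0,0]))
    db=0 if b is None else (b-b0+180)%360-180
    if spin is not None: db=db+360*round((spin-db)/360)
    d=np.array([x,y,z])-p
    n=max(np.linalg.norm(d)/maxstep,abs(db)/8.5,1)
    k=calls or int(np.ceil(n/5)); n=5*k
    print('now',p.round(1),'b',b0.round(1),'tilt',M[:2,2].round(4),'q6',np.degrees(s['joints'][5]).round(1),'d',d.round(1),'db',round(db,1),'F',s['contact_force'].round(1),'w',round(s['gripper_width'],1),'t',round(s['clock'],1))
    for i in range(k):
        row=[]
        for j in range(5):
            bb=b0+db*(i*5+j)/n; t=M.copy()
            t=M@R.from_euler('z',-(bb-b0),degrees=True).as_matrix()
            dt=t.T@d/n
            row+=[round(v/1000,4) for v in dt]+[round(-db/n,2)]
        print([float(v) for v in row])
def st():
    plan(*arm.read_state()['position'],calls=0)
E
python3 -c "
from h import *
plan(513.5,-400.5,150,4,spin=170)"
```

```text
now [ 142.4 -608.5  231.3] b -166.8 tilt [-0.  0.] q6 -14.8 d [371.1 208.  -81.3] db 170.8 F [ 0.5  1.3 -0. ] w 85.4 t 1.4
[-0.0163, 0.0047, 0.0033, -6.83, -0.0168, 0.0027, 0.0033, -6.83, -0.017, 0.0007, 0.0033, -6.83, -0.017, -0.0013, 0.0033, -6.83, -0.0167, -0.0033, 0.0033, -6.83]
[-0.0162, -0.0053, 0.0033, -6.83, -0.0154, -0.0072, 0.0033, -6.83, -0.0145, -0.0089, 0.0033, -6.83, -0.0133, -0.0106, 0.0033, -6.83, -0.012, -0.0121, 0.0033, -6.83]
[-0.0104, -0.0135, 0.0033, -6.83, -0.0088, -0.0146, 0.0033, -6.83, -0.007, -0.0155, 0.0033, -6.83, -0.0051, -0.0163, 0.0033, -6.83, -0.0031, -0.0167, 0.0033, -6.83]
[-0.0011, -0.017, 0.0033, -6.83, 0.001, -0.017, 0.0033, -6.83, 0.003, -0.0168, 0.0033, -6.83, 0.0049, -0.0163, 0.0033, -6.83, 0.0068, -0.0156, 0.0033, -6.83]
[0.0087, -0.0147, 0.0033, -6.83, 0.0103, -0.0135, 0.0033, -6.83, 0.0119, -0.0122, 0.0033, -6.83, 0.0132, -0.0107, 0.0033, -6.83, 0.0144, -0.009, 0.0033, -6.83]
```

Request:
arm_command --commands '[-0.041,0.012,0.008,0,-0.041,0.012,0.008,0,-0.041,0.012,0.008,0,-0.041,0.012,0.008,0,-0.041,0.012,0.008,0]' --jaw 0.5

```text
clock: 1.95
position: [330.2, -504.6, 191.5]
ee_rot: [-0.109, 0.994, -0.002, 0.0]
contact_force: [0.2, -1.0, 0.3]
gripper_width: 42.4
```

Request:
arm_command --commands '[-0.041,0.012,0.008,0,-0.041,0.012,0.008,0,-0.041,0.012,0.008,0,-0.041,0.012,0.008,0,-0.041,0.012,0.008,0]'

```text
clock: 2.45
position: [524.8, -396.6, 150.9]
ee_rot: [-0.11, 0.994, -0.003, 0.001]
contact_force: [0.7, -0.6, 0.6]
gripper_width: 42.7
```

Request:
arm_command --commands '[0,0,0,-8.5,0,0,0,-8.5,0,0,0,-8.5,0,0,0,-8.5,0,0,0,-8.5]'

```text
clock: 2.95
position: [531.2, -391.3, 147.5]
ee_rot: [-0.468, 0.884, -0.002, -0.001]
contact_force: [-0.2, 0.0, 0.4]
gripper_width: 42.5
```

Request:
arm_command --commands '[0,0,0,-8.5,0,0,0,-8.5,0,0,0,-8.5,0,0,0,-8.5,0,0,0,-8.5]'

```text
clock: 3.45
position: [531.5, -391.3, 147.2]
ee_rot: [0.759, -0.651, 0.002, 0.002]
contact_force: [0.4, 0.4, 0.6]
gripper_width: 42.5
```

Request:
arm_command --commands '[0,0,0,-8.5,0,0,0,-8.5,0,0,0,-8.5,0,0,0,-8.5,0,0,0,-8.5]'

```text
clock: 3.95
position: [531.8, -391.4, 147.0]
ee_rot: [0.945, -0.327, 0.001, 0.002]
contact_force: [0.3, 0.7, 0.5]
gripper_width: 43.1
```

Request:
arm_command --commands '[0,0,0,-8.5,0,0,0,-8.5,0,0,0,-8.5,0,0,0,-8.5,0,0,0,-8.5]'

```text
clock: 4.45
position: [532.0, -391.5, 146.9]
ee_rot: [0.999, 0.041, -0.0, 0.003]
contact_force: [-0.6, -0.6, 0.9]
gripper_width: 42.6
```

```bash
python3 -c "
from h import *
plan(513.5,-400.5,120,4,calls=1)"
```

```text
now [ 532.  -391.5  146.9] b 4.7 tilt [-0.     -0.0054] q6 116.8 d [-18.5  -9.  -26.9] db -0.7 F [-0.6 -0.6  0.9] w 42.6 t 4.5
[-0.0038, 0.0015, 0.0054, 0.15, -0.0038, 0.0015, 0.0054, 0.15, -0.0038, 0.0015, 0.0054, 0.15, -0.0038, 0.0015, 0.0054, 0.15, -0.0038, 0.0015, 0.0054, 0.15]
```

Request:
arm_command --commands '[-0.0038,0.0015,0.0054,0,-0.0038,0.0015,0.0054,0,-0.0038,0.0015,0.0054,0,-0.0038,0.0015,0.0054,0,0,0,0,0]'

```text
clock: 4.95
position: [515.4, -399.3, 122.6]
ee_rot: [0.999, 0.037, -0.001, 0.002]
contact_force: [0.4, 0.0, -0.1]
gripper_width: 42.7
```

```bash
python3 -c "
from h import *
plan(513.5,-400.5,120,4,calls=1)
print(np.degrees(arm.read_state()['joints']))
save('top','w1',(455,222,535,302),7)
plan(513.5,-400.5,120,4,calls=1)
"
```

```text
now [ 515.4 -399.3  122.6] b 4.3 tilt [-0.0015 -0.0045] q6 117.6 d [-1.9 -1.2 -2.6] db -0.3 F [ 0.4  0.  -0.1] w 42.7 t 5.0
[-0.0004, 0.0002, 0.0005, 0.06, -0.0004, 0.0002, 0.0005, 0.06, -0.0004, 0.0002, 0.0005, 0.06, -0.0004, 0.0002, 0.0005, 0.06, -0.0004, 0.0002, 0.0005, 0.06]
[-23.45400984  29.59559624  -3.81565892   0.32252214 -56.56588247
 117.5624381 ]
now [ 515.8 -399.4  123. ] b 4.3 tilt [-0.0008 -0.005 ] q6 117.6 d [-2.3 -1.1 -3. ] db -0.3 F [-1.2 -0.9  0.7] w 42.7 t 5.0
[-0.0005, 0.0002, 0.0006, 0.06, -0.0005, 0.0002, 0.0006, 0.06, -0.0005, 0.0002, 0.0006, 0.06, -0.0005, 0.0002, 0.0006, 0.06, -0.0005, 0.0002, 0.0006, 0.06]
```

View pics/w1.png

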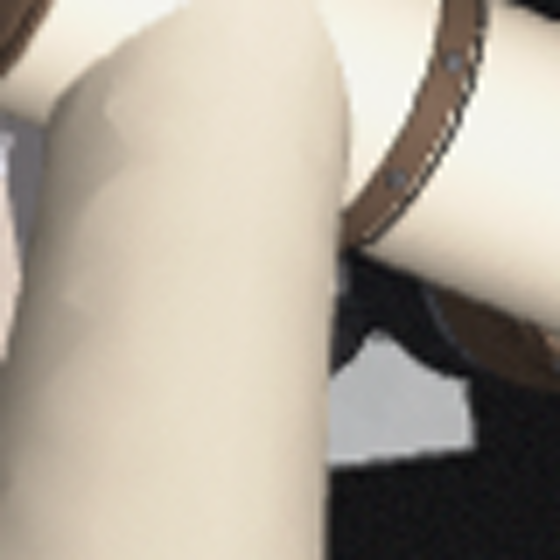

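Request:
arm_command --commands '[-0.002,0.001,0.01,0,0,0,0.01,0,0,0,0.01,0,0,0,0.01,0,0,0,0.003,0]'

```text
clock: 5.5
position: [514.1, -400.9, 76.6]
ee_rot: [0.999, 0.037, -0.0, 0.003]
contact_force: [-0.7, -0.1, -0.1]
gripper_width: 42.7
```

```bash
python3 -c "
from h import *
save('scene','w2',(180,70,320,190),5)
plan(513.5,-400.5,78,4,calls=1)
"
```

```text
now [ 514.  -400.9   76.5] b 4.3 tilt [-0.0003 -0.0052] q6 117.7 d [-0.5  0.4  1.5] db -0.3 F [ 0.5  0.4 -0.6] w 42.7 t 5.5
[-0.0001, -0.0001, -0.0003, 0.05, -0.0001, -0.0001, -0.0003, 0.05, -0.0001, -0.0001, -0.0003, 0.05, -0.0001, -0.0001, -0.0003, 0.05, -0.0001, -0.0001, -0.0003, 0.05]
```

View pics/w2.png

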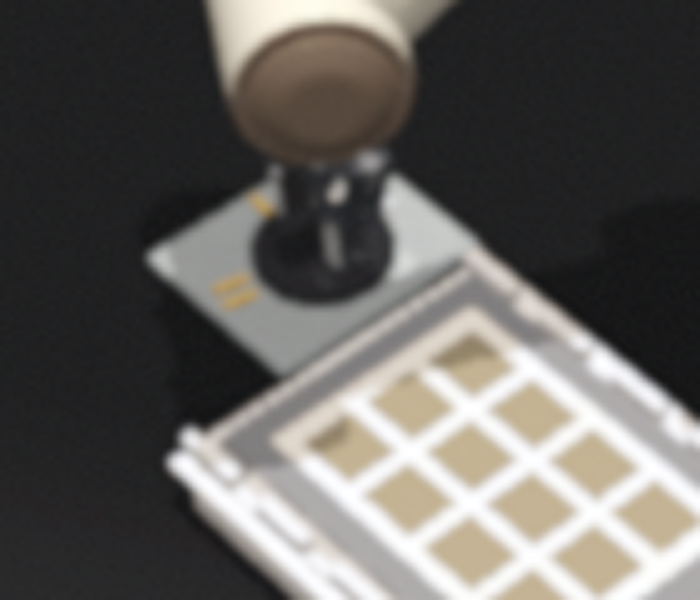

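Request:
arm_command --commands '[0,0,-0.002,0,0,0,0,0,0,0,0,0,0,0,0,0,0,0,0,0]' --jaw 0

```text
clock: 6.05
position: [514.4, -401.0, 78.7]
ee_rot: [0.999, 0.037, 0.0, 0.003]
contact_force: [-0.1, -1.1, -2.2]
gripper_width: 12.5
```

Request:
arm_command --commands '[0,0,0,0,0,0,0,0,0,0,0,0,0,0,0,0,0,0,0,0]'

```text
clock: 6.55
position: [514.4, -401.0, 78.7]
ee_rot: [0.999, 0.037, 0.0, 0.003]
contact_force: [-0.4, 0.1, -1.2]
gripper_width: 13.1
```

Request:
arm_command --commands '[0,0,0,3,0,0,0,5,0,0,0,5,0,0,0,5,0,0,0,5]'

```text
clock: 7.05
position: [514.4, -401.0, 78.7]
ee_rot: [0.985, -0.17, 0.001, 0.003]
contact_force: [0.1, -0.5, -2.1]
gripper_width: 12.5
```

```bash
python3 -c "
from h import *
print(arm.read_state()['wrist_torque'])
plan(513.5,-400.5,78,4,calls=1)
"
```

```text
[0.05487719 0.04588411 0.0185799 ]
now [ 514.4 -401.    78.7] b -19.6 tilt [ 0.0001 -0.0055] q6 93.8 d [-0.9  0.5 -0.7] db 23.6 F [ 0.1 -0.5 -2.1] w 12.5 t 7.0
[-0.0002, -0.0, 0.0001, -4.71, -0.0002, -0.0001, 0.0001, -4.71, -0.0002, -0.0001, 0.0001, -4.71, -0.0002, -0.0001, 0.0001, -4.71, -0.0002, -0.0001, 0.0001, -4.71]
```

Request:
arm_command --commands '[0,0,0,8,0,0,0,8,0,0,0,8,0,0,0,8,0,0,0,8]'

```text
clock: 7.55
position: [514.4, -401.0, 78.7]
ee_rot: [0.861, -0.509, 0.001, 0.002]
contact_force: [-0.6, -0.8, -1.6]
gripper_width: 12.9
```

Request:
arm_command --commands '[0,0,0,8,0,0,0,8,0,0,0,8,0,0,0,8,0,0,0,8]'

```text
clock: 8.05
position: [514.4, -400.9, 78.7]
ee_rot: [-0.623, 0.782, -0.002, -0.002]
contact_force: [-0.3, -0.5, -2.0]
gripper_width: 12.8
```

Request:
arm_command --commands '[0,0,0,8,0,0,0,8,0,0,0,8,0,0,0,8,0,0,0,8]'

```text
clock: 8.55
position: [514.4, -400.9, 78.7]
ee_rot: [-0.304, 0.953, -0.002, -0.001]
contact_force: [0.2, -1.4, -0.9]
gripper_width: 12.7
```

Request:
arm_command --commands '[0,0,0,8,0,0,0,8,0,0,0,8,0,0,0,8,0,0,0,8]'

```text
clock: 9.05
position: [514.5, -400.9, 78.7]
ee_rot: [0.055, 0.998, -0.002, 0.0]
contact_force: [-0.8, -1.3, -1.9]
gripper_width: 13.1
```

Request:
arm_command --commands '[0,0,0,8,0,0,0,8,0,0,0,8,0,0,0,8,0,0,0,8]'

```text
clock: 9.55
position: [514.5, -401.0, 78.7]
ee_rot: [0.407, 0.913, -0.002, 0.001]
contact_force: [-0.1, 0.2, -0.1]
gripper_width: 12.5
```

```bash
python3 -c "
from h import *
print(arm.read_state()['wrist_torque'])
save('scene','w3',(180,70,320,190),5)
plan(513.5,-400.5,78,-264,calls=1)
"
```

```text
[ 0.06590558 -0.07946376  0.05164242]
now [ 514.5 -401.    78.7] b 131.7 tilt [ 0.0009 -0.0042] q6 -114.8 d [-1.   0.5 -0.7] db -35.7 F [-0.7 -0.4 -0.3] w 12.8 t 9.6
[0.0002, -0.0001, 0.0001, 7.14, 0.0002, -0.0001, 0.0001, 7.14, 0.0002, -0.0001, 0.0001, 7.14, 0.0002, -0.0001, 0.0001, 7.14, 0.0001, -0.0002, 0.0001, 7.14]
```

View pics/w3.png

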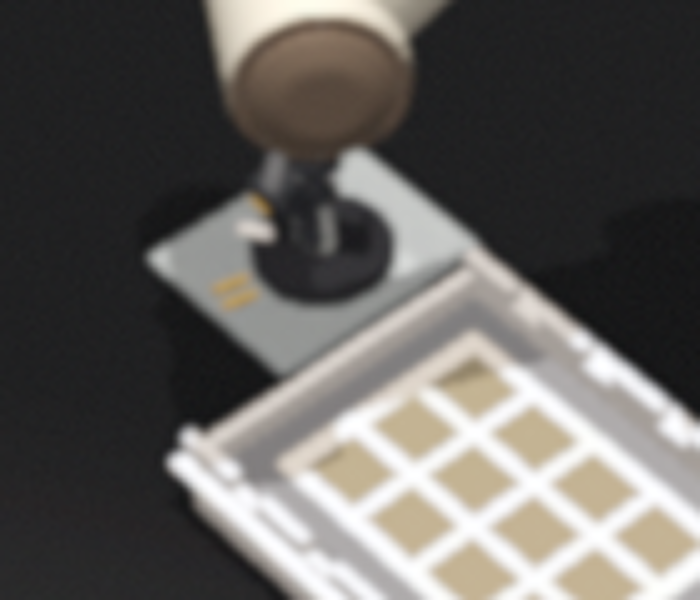

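Request:
arm_command --commands '[0,0,0,7,0,0,0,7,0,0,0,7,0,0,0,7,0,0,0,6]'

```text
clock: 10.1
position: [514.4, -401.0, 78.7]
ee_rot: [0.662, 0.75, -0.001, 0.002]
contact_force: [0.5, -0.0, -1.4]
gripper_width: 13.2
```

Request:
arm_command --commands '[0,0,0,0,0,0,0,0,0,0,0,0,0,0,0,0,0,0,0,0]'

```text
clock: 10.6
position: [514.5, -401.0, 78.7]
ee_rot: [0.658, 0.753, -0.001, 0.002]
contact_force: [1.5, -0.3, -1.6]
gripper_width: 12.9
```

```bash
python3 -c "
from h import *
save('scene','w4',(180,70,320,190),5)
plan(513.5,-400.5,78,-264,calls=1)
"
```

```text
now [ 514.5 -401.    78.7] b 97.7 tilt [ 0.0018 -0.0039] q6 -148.8 d [-1.   0.5 -0.7] db -1.7 F [ 0.8 -0.7 -1.9] w 12.4 t 10.7
[0.0001, -0.0002, 0.0001, 0.33, 0.0001, -0.0002, 0.0001, 0.33, 0.0001, -0.0002, 0.0001, 0.33, 0.0001, -0.0002, 0.0001, 0.33, 0.0001, -0.0002, 0.0001, 0.33]
```

View pics/w4.png

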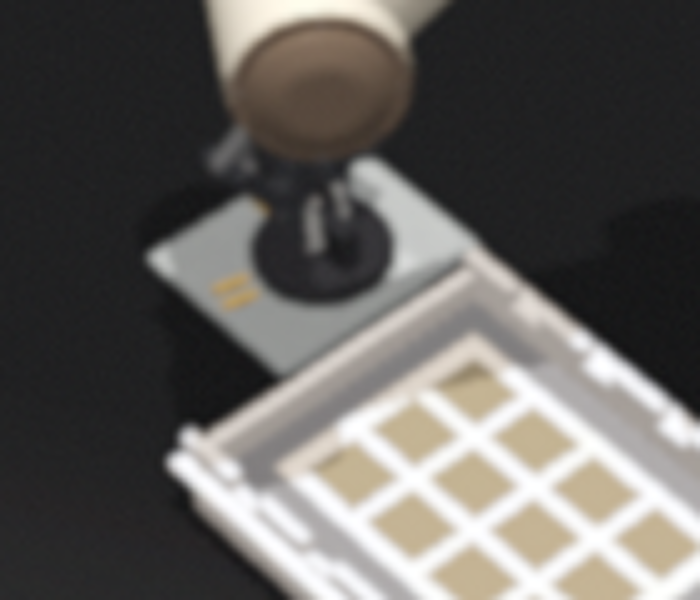

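Request:
arm_command --commands '[0,0,0,1.5,0,0,0,0,0,0,0,0,0,0,0,0,0,0,0,0]'

```text
clock: 11.15
position: [514.5, -401.0, 78.7]
ee_rot: [0.669, 0.744, -0.001, 0.002]
contact_force: [1.0, -0.6, -1.6]
gripper_width: 12.8
```

Request:
arm_command --commands '[0,0,0,0,0,0,0,0,0,0,0,0,0,0,-0.02,0,0,0,-0.04,0]' --jaw 0.5

```text
clock: 11.65
position: [511.6, -399.0, 134.8]
ee_rot: [0.668, 0.744, -0.002, -0.004]
contact_force: [0.9, 0.0, 0.4]
gripper_width: 42.4
```

```bash
python3 -c "
from h import *
plan(524,170,180,97,calls=3)
"
```

```text
now [ 511.6 -399.   134.8] b 96.1 tilt [-0.0088  0.0016] q6 -150.3 d [ 12.4 569.   45.2] db 0.9 F [0.9 0.  0.4] w 42.4 t 11.7
[0.0376, 0.0048, -0.003, -0.06, 0.0376, 0.0049, -0.003, -0.06, 0.0376, 0.0049, -0.003, -0.06, 0.0376, 0.0049, -0.003, -0.06, 0.0376, 0.005, -0.003, -0.06]
[0.0376, 0.005, -0.003, -0.06, 0.0376, 0.0051, -0.003, -0.06, 0.0376, 0.0051, -0.003, -0.06, 0.0376, 0.0051, -0.003, -0.06, 0.0376, 0.0052, -0.003, -0.06]
[0.0376, 0.0052, -0.003, -0.06, 0.0376, 0.0053, -0.003, -0.06, 0.0376, 0.0053, -0.003, -0.06, 0.0376, 0.0053, -0.003, -0.06, 0.0376, 0.0054, -0.003, -0.06]
```

Request:
arm_command --commands '[0.038,0.005,-0.01,0,0.038,0.005,-0.01,0,0.038,0.005,-0.01,0,0.038,0.005,-0.01,0,0.038,0.005,-0.01,0]'

```text
clock: 12.15
position: [519.6, -207.5, 192.4]
ee_rot: [0.671, 0.742, -0.001, 0.003]
contact_force: [1.0, 1.0, 0.2]
gripper_width: 42.6
```

Request:
arm_command --commands '[0.038,0.005,0,0,0.038,0.005,0,0,0.038,0.005,0,0,0.038,0.005,0,0,0.038,0.005,0,0]'

```text
clock: 12.65
position: [527.7, -51.5, 196.7]
ee_rot: [0.641, 0.766, 0.028, -0.02]
contact_force: [-1.2, -0.5, -0.1]
gripper_width: 42.5
```

Request:
arm_command --commands '[0,0,0,-8.4,0,0,0,-8.4,0,0,0,-8.4,0,0,0,-8.4,0,0,0,-8.4]'

```text
clock: 13.15
position: [528.9, -47.8, 199.5]
ee_rot: [0.315, 0.949, 0.035, -0.006]
contact_force: [-0.1, 0.8, 0.5]
gripper_width: 42.9
```

Request:
arm_command --commands '[0,0,0,-8.4,0,0,0,-8.4,0,0,0,-8.4,0,0,0,-8.4,0,0,0,-8.4]'

```text
clock: 13.65
position: [529.3, -47.6, 201.8]
ee_rot: [-0.055, 0.998, 0.034, 0.009]
contact_force: [0.9, -0.1, 0.2]
gripper_width: 42.1
```

Run:
```python
from h import *
im=save('top','t5')
a=cv2.resize(im[222:302,455:535],None,fx=5,fy=5,interpolation=cv2.INTER_CUBIC)
b=cv2.resize(im[205:305,180:280],None,fx=4,fy=4,interpolation=cv2.INTER_CUBIC)
cv2.imwrite('pics/t5z.png',np.hstack([a,b]))
plan(527,170,180,-180,calls=1)
for c in('top','scene'):
    if c=='scene': save(c,'s5')
    for t in('slot0','bar0','rack'):
        for r in arm.place_of(c,t): print(c,t,w(c,r['centre']).round(1),round(r['confidence'],2))
```

```text
now [529.3 -47.6 201.9] b -173.6 tilt [0.0151 0.0696] q6 -91.5 d [ -2.3 217.6 -21.9] db -6.4 F [-0.1 -0.1 -0.2] w 43.0 t 13.7
[-0.0043, 0.0429, 0.0074, 1.29, -0.0034, 0.043, 0.0074, 1.29, -0.0024, 0.043, 0.0074, 1.29, -0.0014, 0.0431, 0.0074, 1.29, -0.0005, 0.0431, 0.0074, 1.29]
top slot0 [ 530.8 -223.5   50.4] 0.69
top bar0 [526.1 376.3  28.2] 0.75
top bar0 [526.4 273.2   4.3] 0.65
top bar0 [532.1 241.6  32.9] 0.63
top bar0 [528.9 309.2  27.8] 0.59
top rack [ 5.270e+02  2.758e+02 -2.000e-01] 0.9
scene slot0 [ 536.8 -282.7   49.2] 0.78
scene slot0 [ 532.4 -222.5   51.7] 0.72
scene slot0 [ 527.  -161.1   47.9] 0.65
scene slot0 [518.1 -91.7  50.4] 0.56
scene bar0 [528.8 383.4  29.7] 0.85
scene bar0 [527.3 241.5  29.2] 0.74
scene bar0 [524.1 171.9  32.6] 0.7
scene bar0 [7.539e+02 1.059e+02 2.000e-01] 0.69
scene bar0 [525.6 311.2  31.2] 0.61
scene rack [522.7 276.3  -3.4] 0.61
scene rack [ 524.3 -159.3   47.4] 0.15
```

View pics/t5z.png

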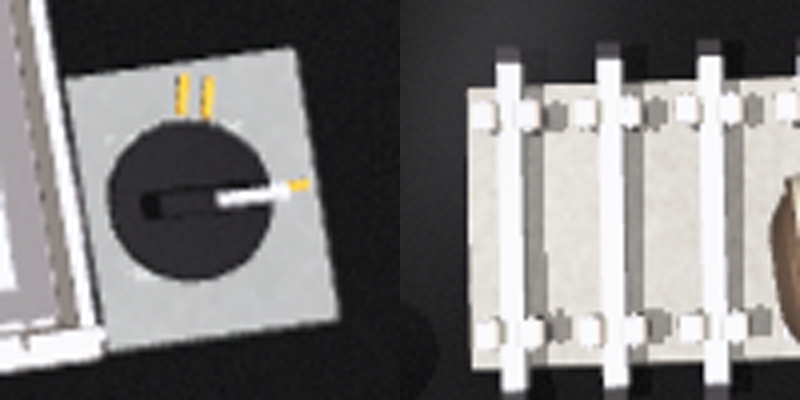

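View pics/s5.png

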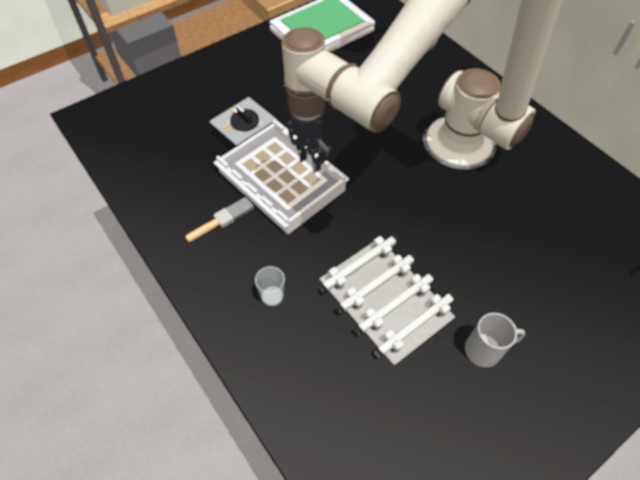

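Run:
```python
from h import *
s=arm.read_state();print(np.degrees(s['joints']).round(1),s['joint_vel'].round(3),s['position'],s['ee_rot'])
```

```text
[ 10.1  14.2 -14.   -4.4 -60.4 -92.2] [-0.     0.002  0.002 -0.     0.001  0.005] [529.16093954 -47.6214288  201.39472093] [-0.05067815  0.99808257  0.03442523  0.0088212 ]
```

Request:
arm_command --commands '[0,0,0,0,0,0,0,0,0,0,0,0,0,0,0,0,0,0,0,0]'

```text
clock: 14.55
position: [529.2, -47.6, 201.3]
ee_rot: [-0.05, 0.998, 0.034, 0.009]
contact_force: [-0.2, -0.6, 0.1]
gripper_width: 42.8
```

Run:
```python
from h import *
s=arm.read_state();print(np.degrees(s['joints']).round(1),s['joint_vel'].round(3),s['position'],s['ee_rot'])
plan(527,170,180,-180,calls=1)
```

```text
[ 10.1  14.2 -14.   -4.4 -60.4 -92.3] [-0.     0.002 -0.     0.     0.    -0.001] [529.17661216 -47.63366749 201.30090677] [-0.04967497  0.9981345   0.03441102  0.008706  ]
now [529.2 -47.6 201.3] b -174.3 tilt [0.014  0.0696] q6 -92.3 d [ -2.2 217.6 -21.3] db -5.7 F [-0.2 -0.6  0.1] w 42.8 t 14.6
[-0.0038, 0.043, 0.0073, 1.13, -0.0029, 0.043, 0.0073, 1.13, -0.0021, 0.0431, 0.0073, 1.13, -0.0012, 0.0431, 0.0073, 1.13, -0.0004, 0.0431, 0.0073, 1.13]
```

Request:
arm_command --commands '[0,0,0,-8.5,0,0,0,-8.5,0,0,0,-8.5,0,0,0,-8.5,0,0,0,-8.5]'

```text
clock: 15.05
position: [529.2, -47.6, 201.3]
ee_rot: [-0.414, 0.91, 0.029, 0.021]
contact_force: [0.8, -0.4, -1.3]
gripper_width: 42.8
```

Request:
arm_command --commands '[0,0,0,-8.5,0,0,0,-8.5,0,0,0,-8.5,0,0,0,-8.5,0,0,0,-8.5]'

```text
clock: 15.55
position: [529.2, -47.6, 201.2]
ee_rot: [0.718, -0.695, -0.019, -0.03]
contact_force: [-0.9, -0.3, -0.3]
gripper_width: 42.7
```

Request:
arm_command --commands '[0,0,0,-8.5,0,0,0,-8.5,0,0,0,-8.5,0,0,0,-8.5,0,0,0,-8.5]'

```text
clock: 16.05
position: [529.2, -47.7, 201.2]
ee_rot: [0.923, -0.383, -0.007, -0.035]
contact_force: [-0.2, 0.1, -0.3]
gripper_width: 42.5
```

Request:
arm_command --commands '[0,0,0,-8.5,0,0,0,-8.5,0,0,0,-8.5,0,0,0,-8.5,0,0,0,-8.5]'

```text
clock: 16.55
position: [529.2, -47.7, 201.1]
ee_rot: [0.999, -0.019, 0.006, -0.035]
contact_force: [0.1, -0.2, 0.2]
gripper_width: 42.8
```

Request:
arm_command --commands '[0,0,0,-8.5,0,0,0,-8.5,0,0,0,-8.5,0,0,0,-8.5,0,0,0,-8.5]'

```text
clock: 17.05
position: [529.2, -47.6, 201.1]
ee_rot: [0.937, 0.349, 0.018, -0.03]
contact_force: [-0.2, -0.6, 0.0]
gripper_width: 42.7
```

Request:
arm_command --commands '[0,0,0,-8.5,0,0,0,-8.5,0,0,0,-8.5,0,0,0,-8.5,0,0,0,-8.5]'

```text
clock: 17.55
position: [529.2, -47.7, 201.1]
ee_rot: [0.744, 0.667, 0.028, -0.021]
contact_force: [0.1, -0.2, -0.0]
gripper_width: 42.4
```

Run:
```python
from h import *
s=arm.read_state();print(np.degrees(s['joints']).round(1))
plan(529,-47,200,-180,calls=1)
```

```text
[ 10.1  14.3 -14.   -4.4 -60.4 165.8]
now [529.2 -47.7 201.1] b 83.8 tilt [0.0135 0.0694] q6 165.8 d [-0.2  0.7 -1.1] db 96.2 F [ 0.1 -0.2 -0. ] w 42.4 t 17.6
[0.0001, -0.0001, 0.0002, -19.24, 0.0001, -0.0, 0.0002, -19.24, 0.0001, 0.0, 0.0002, -19.24, 0.0001, 0.0001, 0.0002, -19.24, 0.0001, 0.0001, 0.0002, -19.24]
```

Request:
arm_command --commands '[0,0,0,-5,0,0,0,-5,0,0,0,-3,0,0,0,-3,0,0,0,-3]'

```text
clock: 18.05
position: [523.8, -22.1, 202.5]
ee_rot: [0.634, 0.774, 0.018, 0.001]
contact_force: [-0.5, -0.1, 0.9]
gripper_width: 42.8
```

Run:
```python
from h import *
s=arm.read_state();print(np.degrees(s['joints']).round(1))
plan(529,-47,200,-180,calls=1)
```

```text
[ 14.7  13.  -16.5  -1.3 -58.8 177.4]
now [523.8 -22.1 202.5] b 101.4 tilt [0.0234 0.026 ] q6 177.4 d [  5.2 -24.9  -2.5] db 78.6 F [-0.5 -0.1  0.9] w 42.8 t 18.1
[-0.0051, 0.0, 0.0004, -15.72, -0.0049, -0.0014, 0.0004, -15.72, -0.0044, -0.0026, 0.0004, -15.72, -0.0035, -0.0037, 0.0004, -15.72, -0.0023, -0.0045, 0.0004, -15.72]
```

Works as intended; tilt is going down. A bit more.

Request:
arm_command --commands '[0,0,0,-3,0,0,0,-3,0,0,0,0,0,0,0,0,0,0,0,0]'

```text
clock: 18.55
position: [516.6, 1.0, 202.8]
ee_rot: [0.597, 0.802, 0.008, 0.016]
contact_force: [-0.1, -0.4, -0.8]
gripper_width: 42.6
```

Run:
```python
from h import *
s=arm.read_state();print(np.degrees(s['joints']).round(1))
plan(527,170,170,2.5,spin=-90)
```

```text
[ 18.7  11.9 -18.9   1.2 -57.5 177.3]
now [516.6   1.  202.8] b 106.6 tilt [ 0.0347 -0.0065] q6 177.3 d [ 10.4 169.  -32.8] db -104.1 F [-0.1 -0.4 -0.8] w 42.6 t 18.6
[0.0106, 0.0038, 0.0021, 6.94, 0.011, 0.0025, 0.0021, 6.94, 0.0112, 0.0012, 0.0021, 6.94, 0.0113, -0.0002, 0.0021, 6.94, 0.0112, -0.0016, 0.0021, 6.94]
[0.0109, -0.0029, 0.0021, 6.94, 0.0105, -0.0042, 0.0021, 6.94, 0.0099, -0.0054, 0.0021, 6.94, 0.0092, -0.0066, 0.0021, 6.94, 0.0083, -0.0077, 0.0021, 6.94]
[0.0073, -0.0086, 0.0021, 6.94, 0.0062, -0.0094, 0.0021, 6.94, 0.005, -0.0101, 0.0021, 6.94, 0.0038, -0.0106, 0.0021, 6.94, 0.0025, -0.011, 0.0021, 6.94]
```

Request:
arm_command --commands '[0,0,0,7,0,0,0,7,0.011,0.003,0.002,7,0.011,0.001,0.002,7,0.011,0,0.002,7]'

```text
clock: 19.05
position: [524.7, 32.2, 197.3]
ee_rot: [0.82, 0.573, 0.013, 0.013]
contact_force: [-0.3, -0.8, 0.0]
gripper_width: 42.6
```

Request:
arm_command --commands '[0.011,-0.003,0.002,7,0.01,-0.004,0.002,7,0.01,-0.005,0.002,7,0.009,-0.007,0.002,7,0.008,-0.008,0.002,7]'

```text
clock: 19.55
position: [532.1, 88.1, 186.8]
ee_rot: [0.959, 0.284, 0.017, 0.008]
contact_force: [-0.1, 0.5, -0.7]
gripper_width: 42.8
```

Request:
arm_command --commands '[0.007,-0.009,0.002,7,0.006,-0.009,0.002,7,0.005,-0.01,0.002,7,0.004,-0.011,0.002,6,0,0,0,0]'

```text
clock: 20.05
position: [539.8, 133.7, 177.9]
ee_rot: [0.999, 0.04, 0.018, 0.004]
contact_force: [-0.9, -0.1, 0.1]
gripper_width: 43.1
```

Run:
```python
from h import *
# bar ends in z_rack.png (crop 180,205, x5.4), top face z=40
z=lambda u,v:(180+(u+.5)/5.4-.5,205+(v+.5)/5.4-.5)
for a,b in [((147,64),(153,551)),((283,56),(292,546)),((417,52),(428,541)),((553,50),(567,541))]:
    A=pix2w('top',z(*a),40);B=pix2w('top',z(*b),40); d=A-B
    print((A+B)[:2]/2, np.hypot(*d[:2]), np.degrees(np.arctan2(d[1],d[0])))
s=arm.read_state();print(np.degrees(s['joints']).round(1))
plan(527,170,80,2.5,calls=1)
```

```text
[524.51621031 379.19845512] 249.49560930116922 0.8948042770733278
[527.01486284 308.78703794] 251.21651873730502 1.036290654042195
[528.49271519 239.59035522] 250.8467388956677 1.0716422665622463
[528.17070522 169.06559293] 251.9869349062595 1.211644810521955
[ 31.4  17.  -15.9   1.7 -55.5  62.3]
now [539.8 133.7 177.9] b 4.6 tilt [ 0.0363 -0.0065] q6 62.3 d [-12.8  36.3 -97.9] db -2.1 F [-0.9 -0.1  0.1] w 43.1 t 20.1
[-0.0027, -0.0076, 0.0194, 0.43, -0.0027, -0.0076, 0.0194, 0.43, -0.0028, -0.0076, 0.0194, 0.43, -0.0028, -0.0076, 0.0194, 0.43, -0.0029, -0.0075, 0.0194, 0.43]
```

Run:
```python
from h import *
im=cv2.imread('pics/t5.png')
z=lambda u,v:(340+(u+.5)/5-.5,195+(v+.5)/4.6-.5)
P={n:pix2w('top',z(*p),62)[:2] for n,p in dict(TL=(72,130),TR=(612,65),BR=(680,445),BL=(130,522)).items()}
for k in P: print(k,P[k].round(1))
print('c',sum(P.values())/4, np.linalg.norm(P['TL']-P['TR']),np.linalg.norm(P['TL']-P['BL']))
d=P['TL']-P['BL'];print(np.degrees(np.arctan2(d[1],d[0])));d=P['TL']-P['TR'];print(np.degrees(np.arctan2(-d[0],d[1])))
cv2.imwrite('pics/z_tray2.png',cv2.resize(im[200:320,345:485],None,fx=5.5,fy=5,interpolation=cv2.INTER_CUBIC)[:600])
S=np.array([[516.7,-92.5],[524,-158.5],[532.5,-224.5],[537.5,-284.5]])
N=[]
for c in('top','scene'):
  for k in range(3):
    arm.get_image(c)
    for r in arm.place_of(c,'slot0'):
        if r['confidence']>.4: N.append(w(c,r['centre'])[:2])
N=np.array(N);print(N.round(1))
for i in range(4):
    m=N[np.linalg.norm(N-S[i],axis=1)<15]; print(i,len(m),m.mean(0).round(1) if len(m) else '')
```

```text
TL [624.4 -26.8]
TR [ 660.  -324.6]
BR [ 433.7 -354.3]
BL [392.3 -54.2]
c [ 527.58215248 -190.00570992] 299.9299109859794 233.75817710629602
6.735513931617061
6.819881782706492
[[ 530.2 -221.7]
 [ 519.   -91.1]
 [ 522.2 -159. ]
 [ 537.4 -288.2]
 [ 522.5 -158.3]
 [ 517.2  -93.8]
 [ 534.9 -223.8]
 [ 540.2 -287.2]
 [ 521.3 -158.8]
 [ 531.9 -224.2]
 [ 519.2  -92.1]
 [ 540.1 -288.7]
 [ 517.1  -88.6]
 [ 538.9 -283.4]
 [ 524.2 -159.1]
 [ 533.1 -223.7]
 [ 525.5 -158.3]
 [ 539.9 -286. ]
 [ 532.5 -226.4]
 [ 519.5  -93.9]
 [ 536.5 -223.8]
 [ 518.1  -91.8]
 [ 521.9 -160.5]
 [ 537.1 -285.2]]
0 6 [518.3 -91.9]
1 6 [ 522.9 -159. ]
2 6 [ 533.2 -223.9]
3 6 [ 538.9 -286.5]
```

View pics/z_tray2.png

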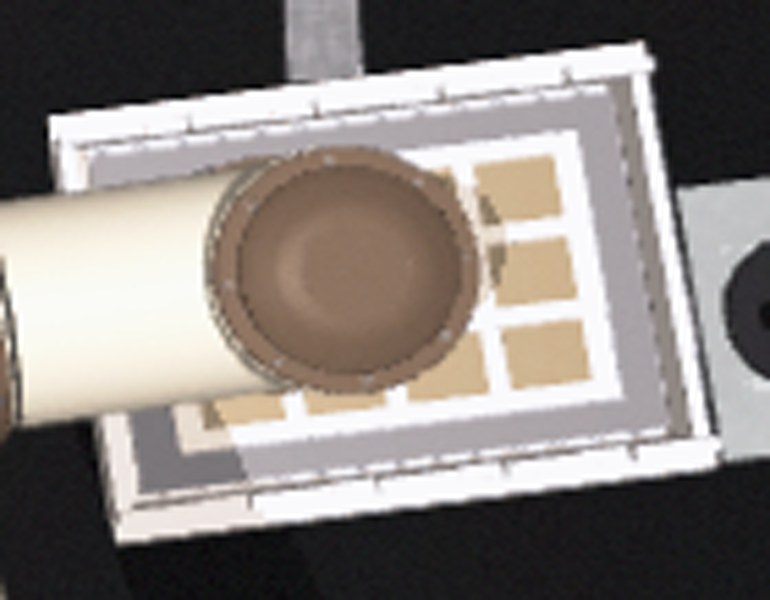

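Request:
arm_command --commands '[-0.003,-0.007,0.018,0.5,-0.003,-0.007,0.018,0.5,-0.003,-0.007,0.018,0.5,-0.003,-0.007,0.018,0.5,-0.003,-0.006,0.018,0.5]'

```text
clock: 21.15
position: [528.5, 167.2, 88.7]
ee_rot: [1.0, 0.017, 0.023, 0.001]
contact_force: [1.4, 0.3, -0.7]
gripper_width: 42.7
```

Run:
```python
from h import *
save('scene','r1',(300,200,480,380),3)
plan(528.5,169,20,1,calls=1)
```

```text
now [526.3 166.7  85.5] b 2.0 tilt [ 0.0402 -0.0044] q6 55.1 d [  2.2   2.3 -65.5] db -1.0 F [-2.  -0.5 -3. ] w 42.3 t 21.2
[-0.0001, -0.0005, 0.0131, 0.19, -0.0001, -0.0005, 0.0131, 0.19, -0.0001, -0.0005, 0.0131, 0.19, -0.0001, -0.0005, 0.0131, 0.19, -0.0001, -0.0005, 0.0131, 0.19]
```

View pics/r1.png

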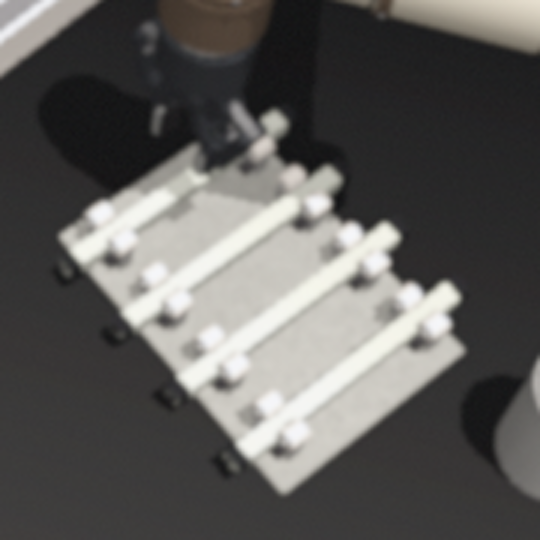

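Request:
arm_command --commands '[0,-0.001,0.013,0.5,0,-0.001,0.013,0.5,0,0,0.013,0,0,0,0.013,0,0,0,0.01,0]'

```text
clock: 21.7
position: [530.6, 169.4, 23.8]
ee_rot: [1.0, 0.01, 0.022, 0.002]
contact_force: [-1.3, 0.5, 0.5]
gripper_width: 42.7
```

Run:
```python
from h import *
plan(528.5,169,18,1,calls=1)
```

```text
now [530.6 169.4  23.8] b 1.1 tilt [ 0.0433 -0.0034] q6 53.6 d [-2.1 -0.4 -5.8] db -0.1 F [-1.3  0.5  0.5] w 42.7 t 21.7
[-0.0005, 0.0001, 0.0011, 0.03, -0.0005, 0.0001, 0.0011, 0.03, -0.0005, 0.0001, 0.0011, 0.03, -0.0005, 0.0001, 0.0011, 0.03, -0.0005, 0.0001, 0.0011, 0.03]
```

Request:
arm_command --commands '[-0.002,0,0.004,0,0,0,0,0,0,0,0,0,0,0,0,0,0,0,0,0]'

```text
clock: 22.2
position: [529.4, 169.5, 20.4]
ee_rot: [1.0, 0.01, 0.022, 0.002]
contact_force: [0.4, -0.4, -0.3]
gripper_width: 42.9
```

Request:
arm_command --commands '[0,0,0,0,0,0,0,0,0,0,0,0,0,0,0,0,0,0,0,0]' --jaw 0

```text
clock: 22.7
position: [529.8, 169.9, 21.4]
ee_rot: [1.0, 0.01, 0.023, 0.001]
contact_force: [0.8, -0.5, -0.5]
gripper_width: 14.6
```

Run:
```python
from h import *
plan(528.5,169,110,1,calls=1)
```

```text
now [529.8 169.9  21.4] b 1.2 tilt [ 0.0458 -0.002 ] q6 53.4 d [-1.3 -0.9 88.6] db -0.2 F [ 0.8 -0.5 -0.5] w 14.6 t 22.7
[0.0005, 0.0002, -0.0177, 0.04, 0.0005, 0.0002, -0.0177, 0.04, 0.0005, 0.0002, -0.0177, 0.04, 0.0005, 0.0002, -0.0177, 0.04, 0.0005, 0.0002, -0.0177, 0.04]
```

Request:
arm_command --commands '[0,0,-0.005,0,0,0,-0.008,0,0,0,-0.01,0,0,0,-0.015,0,0,0,-0.02,0]'

```text
clock: 23.2
position: [523.7, 168.4, 77.9]
ee_rot: [1.0, 0.01, 0.018, 0.004]
contact_force: [0.1, -0.3, -1.3]
gripper_width: 14.6
```

Request:
arm_command --commands '[0,0,-0.02,0,0,0,-0.02,0,0,0,-0.02,0,0,0,0,0,0,0,0,0]'

```text
clock: 23.7
position: [522.5, 168.6, 149.4]
ee_rot: [1.0, 0.01, 0.023, 0.002]
contact_force: [-0.6, -0.8, -2.0]
gripper_width: 14.7
```

Run:
```python
from h import *
save('scene','r2',(300,160,480,340),3)
plan(539,-285.5,145,6.5)
```

```text
now [522.9 168.7 149.5] b 1.2 tilt [ 0.046  -0.0031] q6 54.1 d [  16.1 -454.2   -4.5] db 5.3 F [ 0.6 -0.8 -1.6] w 14.6 t 23.8
[0.0004, 0.0303, 0.0004, -0.35, 0.0002, 0.0303, 0.0004, -0.35, 0.0001, 0.0303, 0.0004, -0.35, -0.0001, 0.0303, 0.0004, -0.35, -0.0003, 0.0303, 0.0004, -0.35]
[-0.0005, 0.0303, 0.0004, -0.35, -0.0007, 0.0303, 0.0004, -0.35, -0.0009, 0.0303, 0.0004, -0.35, -0.0011, 0.0303, 0.0004, -0.35, -0.0013, 0.0303, 0.0004, -0.35]
[-0.0014, 0.0303, 0.0004, -0.35, -0.0016, 0.0303, 0.0004, -0.35, -0.0018, 0.0302, 0.0004, -0.35, -0.002, 0.0302, 0.0004, -0.35, -0.0022, 0.0302, 0.0004, -0.35]
```

View pics/r2.png

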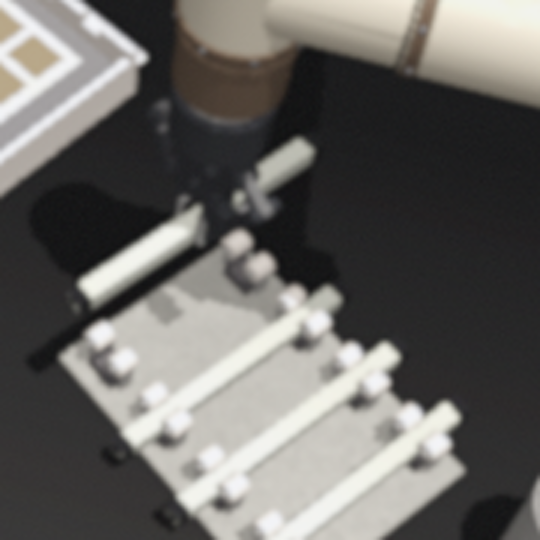

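Request:
arm_command --commands '[0,0.03,0,-0.4,0,0.03,0,-0.4,0,0.03,0,-0.4,0,0.03,0,-0.4,0,0.03,0,-0.4]'

```text
clock: 24.25
position: [525.7, 16.1, 145.2]
ee_rot: [0.999, 0.032, 0.018, 0.004]
contact_force: [0.6, 1.0, -2.1]
gripper_width: 14.4
```

Request:
arm_command --commands '[-0.001,0.03,0,-0.4,-0.001,0.03,0,-0.4,-0.001,0.03,0,-0.4,-0.001,0.03,0,-0.4,-0.001,0.03,0,-0.4]'

```text
clock: 24.75
position: [527.8, -140.7, 140.0]
ee_rot: [0.999, 0.05, 0.011, 0.005]
contact_force: [1.2, 0.7, -3.0]
gripper_width: 14.5
```

Request:
arm_command --commands '[-0.002,0.03,0,-0.4,-0.002,0.03,0,-0.4,-0.002,0.03,0,-0.4,-0.002,0.03,0,-0.4,0,0.015,0,0]'

```text
clock: 25.25
position: [530.5, -282.6, 133.8]
ee_rot: [0.998, 0.063, 0.004, 0.003]
contact_force: [-0.6, 0.0, -1.6]
gripper_width: 14.7
```

Run:
```python
from h import *
plan(540,-285.5,90,6.5,calls=1)
```

```text
now [ 530.5 -282.6  133.8] b 7.3 tilt [ 0.0086 -0.0059] q6 109.6 d [  9.5  -2.9 -43.8] db -0.8 F [-0.6  0.  -1.6] w 14.7 t 25.2
[0.0017, 0.0008, 0.0088, 0.15, 0.0018, 0.0008, 0.0088, 0.15, 0.0018, 0.0008, 0.0088, 0.15, 0.0018, 0.0007, 0.0088, 0.15, 0.0018, 0.0007, 0.0088, 0.15]
```

Request:
arm_command --commands '[0.002,0.001,0.009,0,0.002,0.001,0.009,0,0.002,0,0.009,0,0.002,0,0.009,0,0.001,0,0.005,0]'

```text
clock: 25.75
position: [538.8, -282.2, 86.3]
ee_rot: [0.998, 0.063, 0.001, 0.002]
contact_force: [0.4, -0.3, -1.6]
gripper_width: 14.9
```

Request:
arm_command --commands '[0,0,0,0,0,0,0,0,0,0,0,0,0,0,0,0,0,0,0,0]'

```text
clock: 26.25
position: [539.4, -280.6, 86.2]
ee_rot: [0.998, 0.064, 0.001, 0.002]
contact_force: [-0.2, -0.2, -0.9]
gripper_width: 14.8
```

Run:
```python
from h import *
save('scene','p1',(190,80,370,240),4)
plan(540,-285.5,60,6.5,calls=1)
```

```text
now [ 539.4 -280.7   86.3] b 7.4 tilt [ 0.0024 -0.0036] q6 109.4 d [  0.6  -4.8 -26.3] db -0.9 F [-0.  -0.4 -1.5] w 14.8 t 26.3
[-0.0, 0.0009, 0.0053, 0.17, -0.0, 0.0009, 0.0053, 0.17, -0.0, 0.0009, 0.0053, 0.17, -0.0, 0.0009, 0.0053, 0.17, -0.0, 0.0009, 0.0053, 0.17]
```

View pics/p1.png

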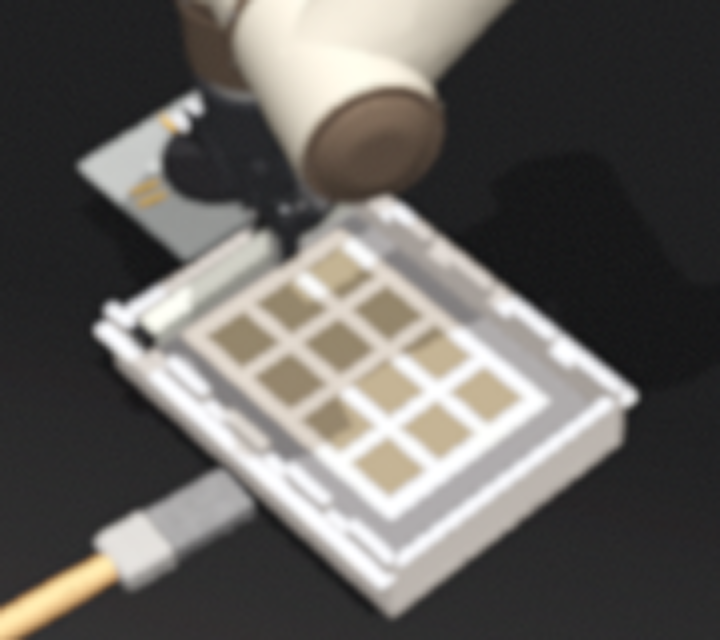

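```bash
cat > ov.py <<'E'
from h import *
import sys
def overlay(src,cam_,crop,s,out,c=(528.2,-190.2),yaw=6.5):
    im=cv2.imread(src); x0,y0,x1,y1=crop
    o=cv2.resize(im[y0:y1,x0:x1],None,fx=s,fy=s,interpolation=cv2.INTER_CUBIC)
    t=np.radians(yaw);ex=np.array([np.cos(t),np.sin(t)]);ey=np.array([-np.sin(t),np.cos(t)])
    def P(x,y,z):
        q=np.array(c)+x*ex+y*ey; u=proj(cam_,[q[0],q[1],z]); return tuple(int(round(v)) for v in ((u-[x0,y0]+.5)*s-.5))
    for X in(-109,-101,101,109):
        pts=[(-150,62)]
        for yc in(-96,-32,32,96): pts+=[(yc-12,62),(yc-12,50),(yc+12,50),(yc+12,62)]
        pts+=[(150,62)]
        cv2.polylines(o,[np.array([P(X,y,z) for y,z in pts])],False,(0,0,255) if abs(X)>105 else (0,160,0),1)
    cv2.imwrite(out,o)
E
python3 - <<'E'
from ov import *
overlay('pics/scene0.png','scene',(205,110,360,240),5,'pics/ov1.png')
overlay('pics/top0.png','top',(345,200,485,318),5,'pics/ov2.png')
E
```

```text
(no output)
```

View pics/ov1.png

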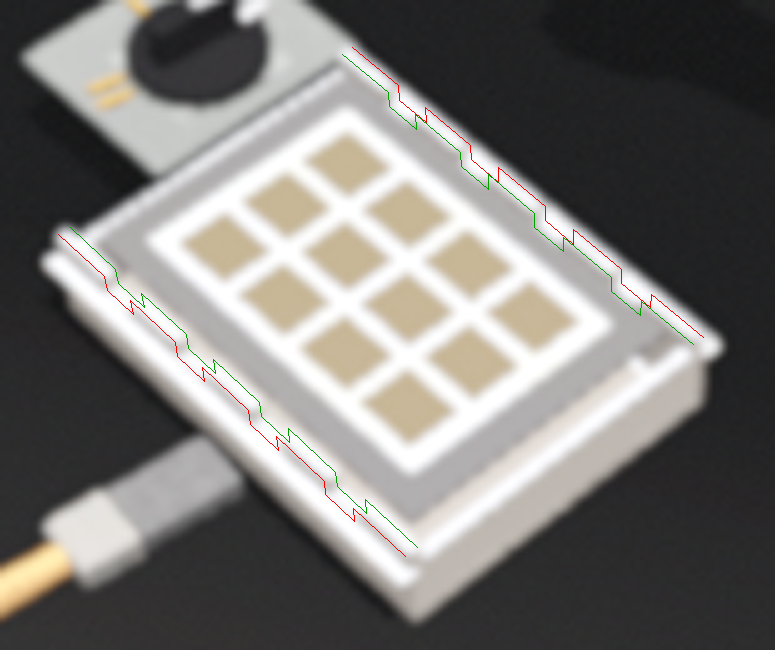

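View pics/ov2.png

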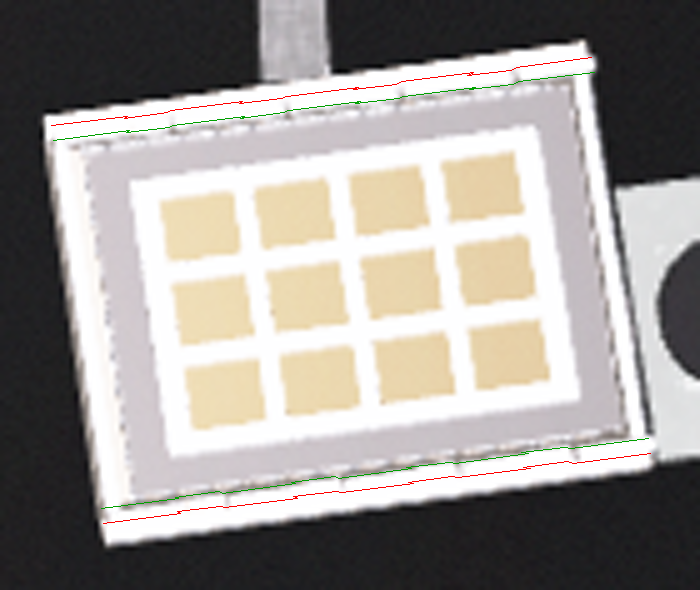

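Request:
arm_command --commands '[0,0.002,0.005,0.8,0,0.002,0.005,0,0,0.001,0.005,0,0,0.001,0.005,0,0,0,0.003,0]'

```text
clock: 26.8
position: [540.4, -287.7, 62.0]
ee_rot: [0.998, 0.056, 0.002, 0.002]
contact_force: [-0.1, 1.1, -2.6]
gripper_width: 14.4
```

Request:
arm_command --commands '[0,0,0,0,0,0,0,0,0,0,0,0,0,0,0,0,0,0,0,0]'

```text
clock: 27.3
position: [540.2, -287.7, 61.3]
ee_rot: [0.998, 0.056, 0.001, 0.002]
contact_force: [-0.2, -0.7, -1.6]
gripper_width: 14.7
```

Run:
```python
from h import *
save('scene','p2',(190,80,370,240),4)
plan(540,-285.5,49,6.5,calls=1)
```

```text
now [ 540.2 -287.7   61.3] b 6.4 tilt [ 0.0027 -0.0037] q6 109.1 d [ -0.2   2.2 -12.3] db 0.1 F [-0.1  1.  -1.6] w 14.7 t 27.4
[0.0, -0.0004, 0.0025, -0.01, 0.0, -0.0004, 0.0025, -0.01, 0.0, -0.0004, 0.0025, -0.01, 0.0, -0.0004, 0.0025, -0.01, 0.0, -0.0004, 0.0025, -0.01]
```

View pics/p2.png

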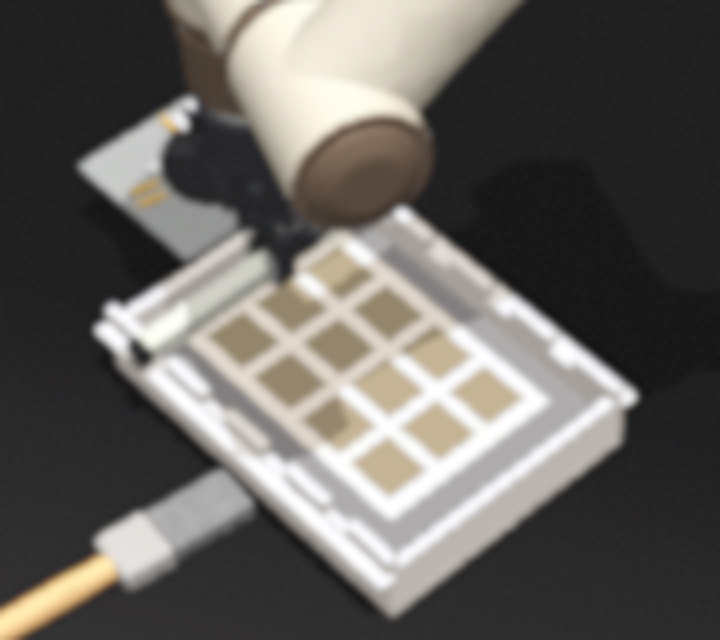

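Request:
arm_command --commands '[0,-0.002,0.003,0,0,0,0.003,0,0,0,0.003,0,0,0,0.002,0,0,0,0,0]'

```text
clock: 27.85
position: [540.4, -285.7, 50.6]
ee_rot: [0.998, 0.057, 0.002, 0.002]
contact_force: [-1.4, 1.0, 1.8]
gripper_width: 14.5
```

Run:
```python
from h import *
save('scene','p3',(190,80,370,240),4)
plan(540,-285.5,49,6.5,calls=1)
```

```text
now [ 540.5 -285.7   50.7] b 6.5 tilt [ 0.0044 -0.0044] q6 108.9 d [-0.5  0.2 -1.7] db 0.0 F [-1.4  0.1  1.6] w 14.5 t 27.9
[-0.0001, -0.0001, 0.0003, -0.0, -0.0001, -0.0001, 0.0003, -0.0, -0.0001, -0.0001, 0.0003, -0.0, -0.0001, -0.0001, 0.0003, -0.0, -0.0001, -0.0001, 0.0003, -0.0]
```

View pics/p3.png

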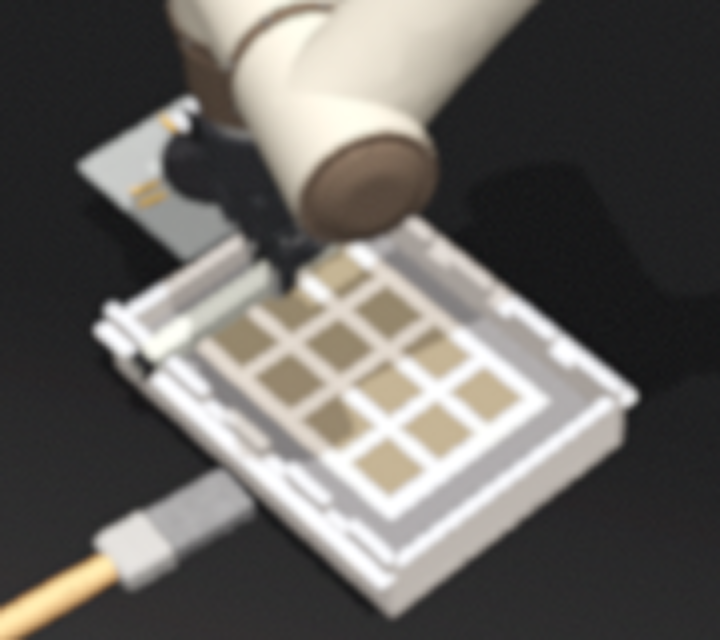

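Request:
arm_command --commands '[0,0,0.002,0,0,0,0.001,0,0,0,0,0,0,0,0,0,0,0,0,0]'

```text
clock: 28.4
position: [540.9, -286.1, 49.3]
ee_rot: [0.998, 0.057, 0.003, 0.003]
contact_force: [-1.1, 0.9, 2.0]
gripper_width: 14.6
```

Request:
arm_command --commands '[0,0,0,0,0,0,0,0,0,0,0,0,0,0,0,0,0,0,0,0]' --jaw 0.5

```text
clock: 28.9
position: [541.4, -286.0, 48.0]
ee_rot: [0.998, 0.057, 0.003, 0.003]
contact_force: [-0.5, -1.2, 0.0]
gripper_width: 42.6
```

Request:
arm_command --commands '[0,0,-0.02,0,0,0,-0.025,0,0,0,-0.025,0,0,0,-0.025,0,0,0,-0.025,0]'

```text
clock: 29.4
position: [537.9, -284.5, 166.4]
ee_rot: [0.998, 0.056, -0.003, 0.001]
contact_force: [1.1, 0.5, 0.6]
gripper_width: 42.5
```

Run:
```python
from h import *
plan(527.5,239,150,1,calls=3)
```

```text
now [ 537.9 -284.5  166.4] b 6.4 tilt [-0.0058 -0.0015] q6 108.9 d [-10.4 523.5 -16.4] db -5.4 F [1.1 0.5 0.6] w 42.5 t 29.4
[0.0032, -0.0348, 0.001, 0.36, 0.003, -0.0348, 0.001, 0.36, 0.0028, -0.0348, 0.001, 0.36, 0.0026, -0.0348, 0.001, 0.36, 0.0024, -0.0348, 0.001, 0.36]
[0.0021, -0.0348, 0.001, 0.36, 0.0019, -0.0349, 0.001, 0.36, 0.0017, -0.0349, 0.001, 0.36, 0.0015, -0.0349, 0.001, 0.36, 0.0012, -0.0349, 0.001, 0.36]
[0.001, -0.0349, 0.001, 0.36, 0.0008, -0.0349, 0.001, 0.36, 0.0006, -0.0349, 0.001, 0.36, 0.0004, -0.0349, 0.001, 0.36, 0.0001, -0.0349, 0.001, 0.36]
```

Request:
arm_command --commands '[0.003,-0.035,0.001,0.4,0.003,-0.035,0.001,0.4,0.003,-0.035,0.001,0.4,0.003,-0.035,0.001,0.4,0.002,-0.035,0.001,0.4]'

```text
clock: 29.9
position: [537.9, -108.3, 166.2]
ee_rot: [0.999, 0.034, 0.003, 0.003]
contact_force: [0.2, -0.5, -0.2]
gripper_width: 42.9
```

Request:
arm_command --commands '[0.002,-0.035,0.001,0.4,0.002,-0.035,0.001,0.4,0.002,-0.035,0.001,0.4,0.001,-0.035,0.001,0.4,0.001,-0.035,0.001,0.4]'

```text
clock: 30.4
position: [535.5, 74.1, 160.9]
ee_rot: [1.0, 0.016, 0.004, 0.002]
contact_force: [0.1, 0.6, 0.4]
gripper_width: 42.9
```

Request:
arm_command --commands '[0.001,-0.035,0.001,0.4,0.001,-0.035,0.001,0.4,0,-0.033,0.001,0.4,0,-0.025,0.001,0,0,-0.015,0.001,0]'

```text
clock: 30.9
position: [533.6, 225.7, 155.4]
ee_rot: [1.0, 0.007, 0.005, 0.002]
contact_force: [-0.4, -0.2, -0.4]
gripper_width: 42.8
```

Run:
```python
from h import *
im=save('top','p4')
cv2.imwrite('pics/p4z.png',cv2.resize(im[195:320,345:535],None,fx=4,fy=4,interpolation=cv2.INTER_CUBIC))
im=save('scene','p4s')
cv2.imwrite('pics/p4sz.png',cv2.resize(im[80:240,190:370],None,fx=4,fy=3.7,interpolation=cv2.INTER_CUBIC))
for c in('top','scene'):
    for r in arm.place_of(c,'bar0'): print(c,w(c,r['centre']).round(1),round(r['confidence'],2))
plan(527.5,239,80,1,calls=1)
```

```text
top [ 541.2 -290.    56.6] 0.93
top [532.3 236.9  33.1] 0.74
top [522.2 379.   28.9] 0.47
top [516.4 -95.8  51.7] 0.31
scene [526.6 239.6  30. ] 0.83
scene [525.9 384.5  32.9] 0.81
scene [526.7 313.8  31.9] 0.73
scene [ 538.3 -285.3   56.7] 0.71
now [533.5 223.5 155.3] b 0.7 tilt [ 0.0094 -0.0043] q6 51.3 d [ -6.   15.5 -75.3] db 0.3 F [ 0.1 -0.8 -0.4] w 42.8 t 31.1
[-0.0013, -0.0032, 0.015, -0.07, -0.0013, -0.0032, 0.015, -0.07, -0.0013, -0.0032, 0.015, -0.07, -0.0013, -0.0032, 0.015, -0.07, -0.0013, -0.0032, 0.015, -0.07]
```

View pics/p4z.png

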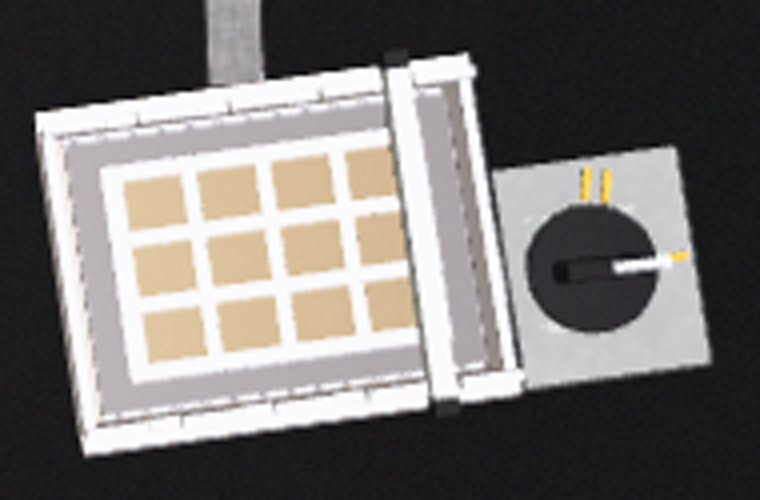

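View pics/p4sz.png

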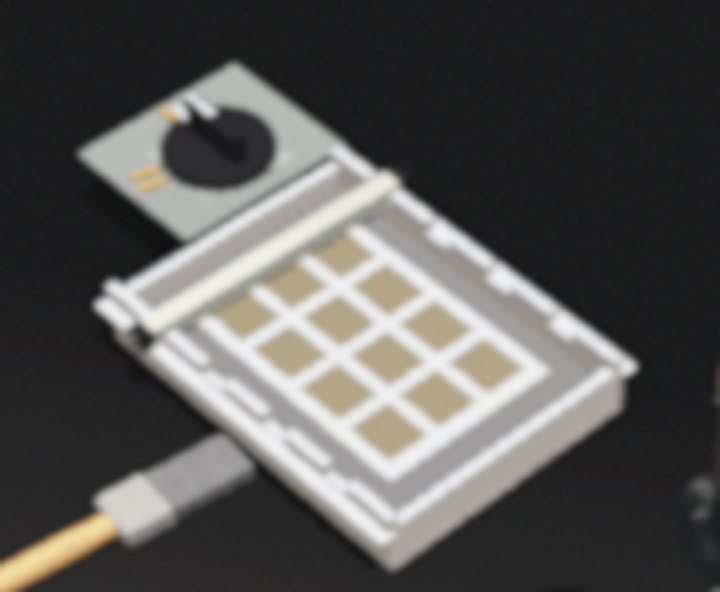

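View pics/p4s.png

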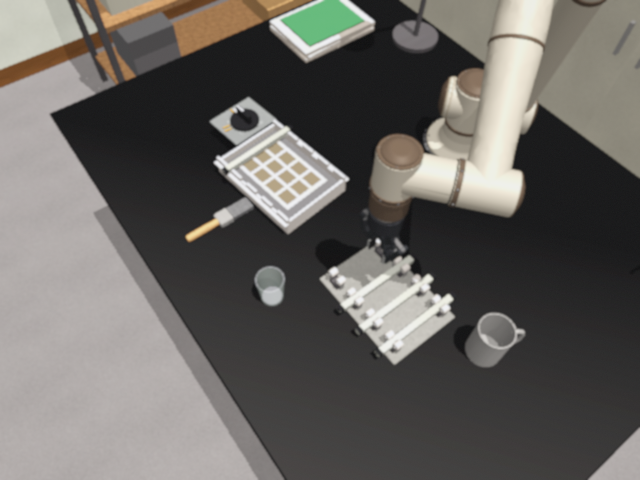

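Request:
arm_command --commands '[-0.001,-0.003,0.015,0,-0.001,-0.003,0.015,0,-0.001,-0.003,0.015,0,-0.001,-0.003,0.013,0,-0.001,-0.002,0.01,0]'

```text
clock: 31.6
position: [530.8, 231.6, 88.0]
ee_rot: [1.0, 0.002, 0.007, 0.001]
contact_force: [-0.5, 0.5, -0.8]
gripper_width: 42.8
```

Run:
```python
from h import *
plan(527.5,239,18,1,calls=1)
```

```text
now [530.8 231.6  88. ] b 0.2 tilt [ 0.0132 -0.002 ] q6 49.8 d [ -3.3   7.4 -70. ] db 0.8 F [-0.5  0.5 -0.8] w 42.8 t 31.6
[-0.0008, -0.0015, 0.014, -0.16, -0.0008, -0.0015, 0.014, -0.16, -0.0008, -0.0015, 0.014, -0.16, -0.0008, -0.0015, 0.014, -0.16, -0.0008, -0.0015, 0.014, -0.16]
```

Request:
arm_command --commands '[-0.001,-0.004,0.01,-0.8,-0.001,-0.003,0.013,0,-0.001,-0.001,0.013,0,0,0,0.013,0,0,0,0.01,0]'

```text
clock: 32.1
position: [529.1, 238.3, 25.8]
ee_rot: [1.0, 0.008, 0.007, 0.001]
contact_force: [0.1, 0.1, 0.6]
gripper_width: 42.4
```

Run:
```python
from h import *
plan(527.5,239,18,1,calls=1)
```

```text
now [529.1 238.3  25.8] b 0.9 tilt [ 0.0147 -0.001 ] q6 49.6 d [-1.6  0.7 -7.8] db 0.1 F [0.1 0.1 0.6] w 42.4 t 32.1
[-0.0003, -0.0001, 0.0016, -0.02, -0.0003, -0.0001, 0.0016, -0.02, -0.0003, -0.0001, 0.0016, -0.02, -0.0003, -0.0001, 0.0016, -0.02, -0.0003, -0.0001, 0.0016, -0.02]
```

Request:
arm_command --commands '[-0.001,0,0.004,0,-0.001,0,0.003,0,0,0,0.001,0,0,0,0,0,0,0,0,0]'

```text
clock: 32.6
position: [527.0, 238.2, 16.3]
ee_rot: [1.0, 0.008, 0.007, 0.001]
contact_force: [0.8, -0.9, -0.1]
gripper_width: 42.8
```

Request:
arm_command --commands '[0,0,0,0,0,0,0,0,0,0,0,0,0,0,0,0,0,0,0,0]' --jaw 0

```text
clock: 33.1
position: [527.7, 239.6, 17.4]
ee_rot: [1.0, 0.009, 0.008, -0.0]
contact_force: [0.0, 0.6, -0.4]
gripper_width: 15.0
```

Request:
arm_command --commands '[0,0,-0.005,0,0,0,-0.008,0,0,0,-0.01,0,0,0,-0.015,0,0,0,-0.02,0]'

```text
clock: 33.6
position: [524.2, 237.9, 74.7]
ee_rot: [1.0, 0.008, 0.004, 0.002]
contact_force: [-0.1, 0.8, -2.0]
gripper_width: 14.7
```

Request:
arm_command --commands '[0,0,-0.02,0,0,0,-0.02,0,0,0,-0.02,0,0,0,0,0,0,0,0,0]'

```text
clock: 34.1
position: [524.8, 236.5, 147.1]
ee_rot: [1.0, 0.008, 0.009, 0.001]
contact_force: [-0.2, -0.2, -2.2]
gripper_width: 14.6
```

Run:
```python
from h import *
save('scene','q2',(300,160,480,340),3)
plan(533,-222,140,6.5)
```

```text
now [525.2 236.6 147.2] b 0.9 tilt [ 0.0179 -0.0013] q6 49.6 d [   7.8 -458.6   -7.2] db 5.6 F [-0.5  0.1 -0.4] w 14.7 t 34.1
[0.0, 0.0306, 0.0005, -0.37, -0.0002, 0.0306, 0.0005, -0.37, -0.0004, 0.0306, 0.0005, -0.37, -0.0006, 0.0306, 0.0005, -0.37, -0.0008, 0.0306, 0.0005, -0.37]
[-0.001, 0.0306, 0.0005, -0.37, -0.0012, 0.0306, 0.0005, -0.37, -0.0014, 0.0306, 0.0005, -0.37, -0.0016, 0.0305, 0.0005, -0.37, -0.0018, 0.0305, 0.0005, -0.37]
[-0.002, 0.0305, 0.0005, -0.37, -0.0022, 0.0305, 0.0005, -0.37, -0.0024, 0.0305, 0.0005, -0.37, -0.0026, 0.0305, 0.0005, -0.37, -0.0028, 0.0305, 0.0005, -0.37]
```

View pics/q2.png

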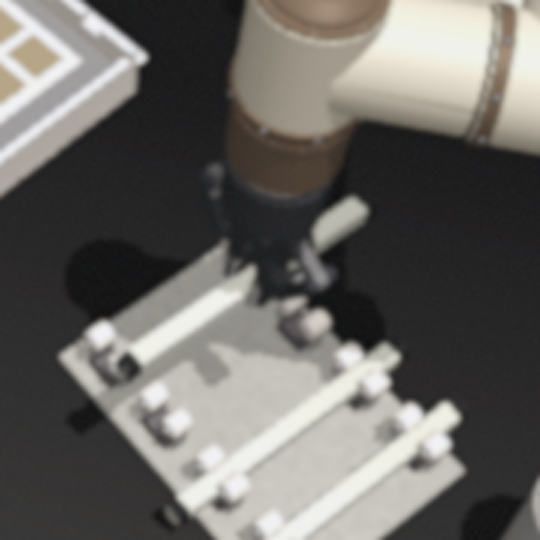

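Request:
arm_command --commands '[0.001,0.03,0,-0.4,0.001,0.03,0,-0.4,0.001,0.03,0,-0.4,0,0.03,0,-0.4,0,0.03,0,-0.4]'

```text
clock: 34.65
position: [530.1, 83.5, 142.5]
ee_rot: [1.0, 0.029, 0.004, 0.003]
contact_force: [-0.1, -0.4, -2.4]
gripper_width: 14.6
```

Request:
arm_command --commands '[0,0.03,0,-0.4,-0.001,0.03,0,-0.4,-0.001,0.03,0,-0.4,-0.001,0.03,0,-0.4,-0.001,0.03,0,-0.4]'

```text
clock: 35.15
position: [532.1, -73.9, 137.7]
ee_rot: [0.999, 0.047, -0.003, 0.005]
contact_force: [0.4, -0.1, -1.4]
gripper_width: 14.9
```

Request:
arm_command --commands '[-0.001,0.03,0,-0.4,-0.002,0.03,0,-0.4,-0.002,0.03,0,-0.4,-0.002,0.03,0,-0.4,0,0.015,0,0]'

```text
clock: 35.65
position: [534.6, -216.3, 132.6]
ee_rot: [0.998, 0.06, -0.01, 0.004]
contact_force: [-0.1, -0.1, -0.7]
gripper_width: 15.4
```

Run:
```python
from h import *
plan(532.5,-222,90,6.5,calls=1)
```

```text
now [ 534.6 -216.3  132.6] b 6.9 tilt [-0.0194 -0.0098] q6 102.0 d [ -2.1  -5.7 -42.6] db -0.4 F [-0.1 -0.1 -0.7] w 15.4 t 35.6
[-0.0004, 0.001, 0.0085, 0.08, -0.0004, 0.001, 0.0085, 0.08, -0.0004, 0.001, 0.0085, 0.08, -0.0004, 0.001, 0.0085, 0.08, -0.0004, 0.001, 0.0085, 0.08]
```

Request:
arm_command --commands '[0,0.001,0.008,0.4,0,0.001,0.008,0,0,0,0.008,0,0,0,0.008,0,0,0,0.005,0]'

```text
clock: 36.15
position: [532.3, -217.6, 90.0]
ee_rot: [0.998, 0.056, -0.013, 0.003]
contact_force: [-0.1, 0.1, -1.1]
gripper_width: 15.0
```

Run:
```python
from h import *
save('scene','q3',(190,80,370,240),4)
plan(532.5,-222,60,6.5,calls=1)
```

```text
now [ 531.8 -217.4   89.3] b 6.4 tilt [-0.0263 -0.0079] q6 101.6 d [  0.7  -4.6 -29.3] db 0.1 F [ 0.4 -0.7 -0.7] w 14.7 t 36.2
[0.0002, 0.0009, 0.0059, -0.02, 0.0002, 0.0009, 0.0059, -0.02, 0.0002, 0.0009, 0.0059, -0.02, 0.0002, 0.0009, 0.0059, -0.02, 0.0002, 0.0009, 0.0059, -0.02]
```

View pics/q3.png

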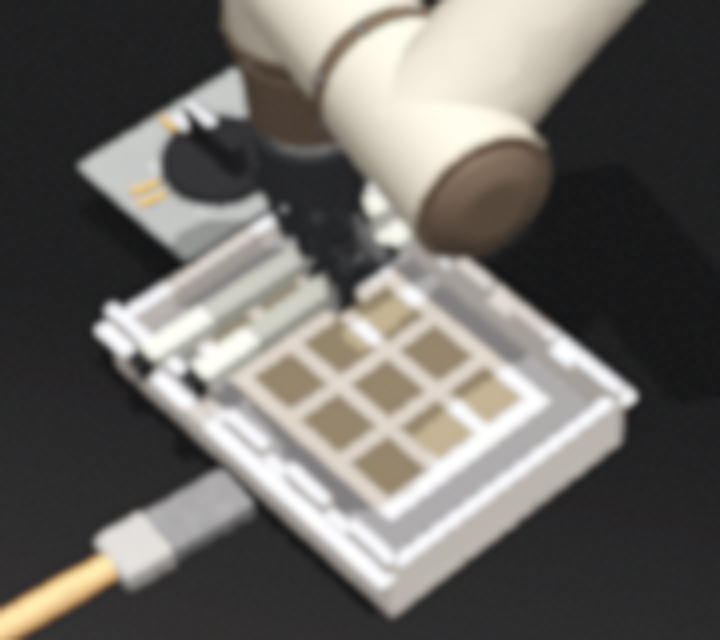

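Request:
arm_command --commands '[0,0.001,0.006,0,0,0.001,0.006,0,0,0.001,0.006,0,0,0,0.006,0,0,0,0.004,0]'

```text
clock: 36.7
position: [532.4, -220.0, 60.0]
ee_rot: [0.998, 0.057, -0.012, 0.004]
contact_force: [0.0, -0.2, -1.8]
gripper_width: 14.6
```

Request:
arm_command --commands '[0,0,0,0,0,0,0,0,0,0,0,0,0,0,0,0,0,0,0,0]'

```text
clock: 37.2
position: [532.5, -220.2, 59.8]
ee_rot: [0.998, 0.057, -0.012, 0.004]
contact_force: [-0.1, -0.3, -1.4]
gripper_width: 14.6
```

Run:
```python
from h import *
plan(532.5,-222,47,6.5,calls=1)
```

```text
now [ 532.5 -220.2   59.8] b 6.5 tilt [-0.024  -0.0087] q6 101.9 d [ -0.   -1.8 -12.8] db -0.0 F [-0.1 -0.3 -1.4] w 14.6 t 37.2
[0.0, 0.0003, 0.0026, 0.0, 0.0, 0.0003, 0.0026, 0.0, 0.0, 0.0003, 0.0026, 0.0, 0.0, 0.0003, 0.0026, 0.0, 0.0, 0.0003, 0.0026, 0.0]
```

Request:
arm_command --commands '[0,0.002,0.004,0,0,0,0.003,0,0,0,0.003,0,0,0,0.002,0,0,0,0,0]'

```text
clock: 37.7
position: [532.8, -222.7, 47.2]
ee_rot: [0.998, 0.057, -0.012, 0.004]
contact_force: [-0.3, 0.4, 1.0]
gripper_width: 14.7
```

Request:
arm_command --commands '[0,0,0.002,0,0,0,0.001,0,0,0,0,0,0,0,0,0,0,0,0,0]'

```text
clock: 38.2
position: [533.4, -223.0, 46.3]
ee_rot: [0.998, 0.057, -0.01, 0.004]
contact_force: [-1.3, -0.7, 0.9]
gripper_width: 14.7
```

Run:
```python
from h import *
save('scene','q4',(190,80,370,240),4)
plan(532.5,-222,47,6.5,calls=1)
```

```text
now [ 533.3 -223.    46.3] b 6.6 tilt [-0.0202 -0.0098] q6 102.1 d [-0.8  1.   0.7] db -0.1 F [-2.1  0.3  0.9] w 14.9 t 38.2
[-0.0001, -0.0002, -0.0001, 0.01, -0.0001, -0.0002, -0.0001, 0.01, -0.0001, -0.0002, -0.0001, 0.01, -0.0001, -0.0002, -0.0001, 0.01, -0.0001, -0.0002, -0.0001, 0.01]
```

View pics/q4.png

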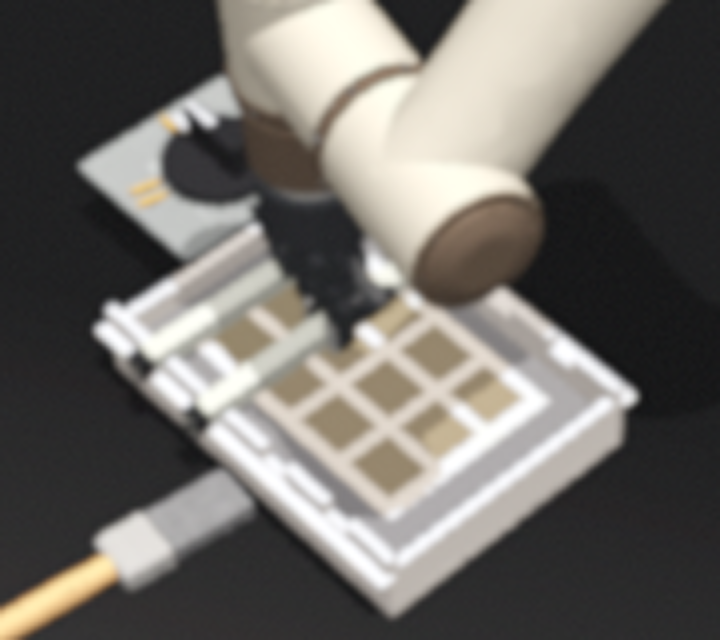

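Bar end sits in its notch near (205,405). Release and retreat.

Request:
arm_command --commands '[0,0,0,0,0,0,0,0,0,0,0,0,0,0,0,0,0,0,0,0]' --jaw 0.5

```text
clock: 38.75
position: [533.7, -222.9, 45.1]
ee_rot: [0.998, 0.057, -0.011, 0.004]
contact_force: [-0.1, 0.2, -0.4]
gripper_width: 42.8
```

Request:
arm_command --commands '[0,0,-0.02,0,0,0,-0.025,0,0,0,-0.025,0,0,0,-0.025,0,0,0,-0.025,0]'

```text
clock: 39.25
position: [533.2, -221.1, 163.8]
ee_rot: [0.998, 0.057, -0.017, 0.003]
contact_force: [0.6, -0.0, 0.2]
gripper_width: 42.6
```

Run:
```python
from h import *
plan(526.5,309,150,1,calls=3)
```

```text
now [ 533.2 -221.1  163.8] b 6.5 tilt [-0.0333 -0.0073] q6 102.2 d [ -6.7 530.1 -13.8] db -5.5 F [ 0.6 -0.   0.2] w 42.6 t 39.2
[0.0036, -0.0352, 0.0007, 0.37, 0.0034, -0.0352, 0.0007, 0.37, 0.0031, -0.0352, 0.0007, 0.37, 0.0029, -0.0352, 0.0007, 0.37, 0.0027, -0.0352, 0.0007, 0.37]
[0.0025, -0.0353, 0.0007, 0.37, 0.0022, -0.0353, 0.0007, 0.37, 0.002, -0.0353, 0.0007, 0.37, 0.0018, -0.0353, 0.0007, 0.37, 0.0016, -0.0353, 0.0007, 0.37]
[0.0013, -0.0353, 0.0007, 0.37, 0.0011, -0.0353, 0.0007, 0.37, 0.0009, -0.0353, 0.0007, 0.37, 0.0007, -0.0353, 0.0007, 0.37, 0.0004, -0.0353, 0.0007, 0.37]
```

Request:
arm_command --commands '[0.003,-0.035,0.001,0.4,0.003,-0.035,0.001,0.4,0.003,-0.035,0.001,0.4,0.003,-0.035,0.001,0.4,0.002,-0.035,0.001,0.4]'

```text
clock: 39.75
position: [533.1, -44.4, 162.8]
ee_rot: [0.999, 0.035, -0.01, 0.004]
contact_force: [0.1, -0.1, 0.3]
gripper_width: 42.7
```

Request:
arm_command --commands '[0.002,-0.035,0,0.4,0.002,-0.035,0,0.4,0.002,-0.035,0,0.4,0.001,-0.035,0,0.4,0.001,-0.035,0,0.4]'

```text
clock: 40.25
position: [530.1, 138.0, 161.6]
ee_rot: [1.0, 0.016, -0.01, 0.004]
contact_force: [0.3, 0.0, 0.3]
gripper_width: 42.5
```

Request:
arm_command --commands '[0,-0.035,0,0.4,0,-0.035,0,0.4,-0.001,-0.035,0,0,-0.001,-0.03,0,0,-0.001,-0.02,0,0]'

```text
clock: 40.75
position: [522.0, 301.3, 160.2]
ee_rot: [1.0, 0.01, -0.01, 0.004]
contact_force: [-0.2, -0.6, -1.3]
gripper_width: 42.9
```

Run:
```python
from h import *
im=save('top','q5')
cv2.imwrite('pics/q5z.png',cv2.resize(im[195:320,345:535],None,fx=4,fy=4,interpolation=cv2.INTER_CUBIC))
im=save('scene','q5s')
for c in('top','scene'):
    for r in arm.place_of(c,'bar0'): print(c,w(c,r['centre']).round(1),round(r['confidence'],2))
plan(526.5,309,80,1,calls=1)
```

```text
top [530.3 309.3  30.8] 0.77
top [ 539.9 -223.8   60.1] 0.66
top [ 542.3 -288.8   57.7] 0.62
scene [ 539.  -288.3   58.9] 0.91
scene [526.7 311.9  31.4] 0.83
scene [ 533.4 -222.5   56.9] 0.8
scene [561.4 383.2  33. ] 0.63
now [522.  299.2 160.1] b 1.1 tilt [-0.0203 -0.0089] q6 46.4 d [  4.5   9.8 -80.1] db -0.1 F [-0.3 -0.4  0.3] w 42.6 t 41.0
[0.0013, -0.0021, 0.016, 0.02, 0.0013, -0.0021, 0.016, 0.02, 0.0013, -0.0021, 0.016, 0.02, 0.0013, -0.0021, 0.016, 0.02, 0.0013, -0.0021, 0.016, 0.02]
```

View pics/q5z.png

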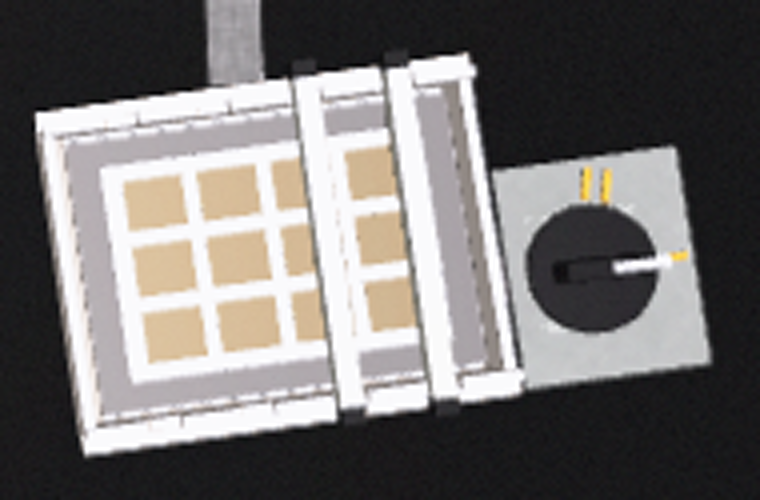

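View pics/q5s.png

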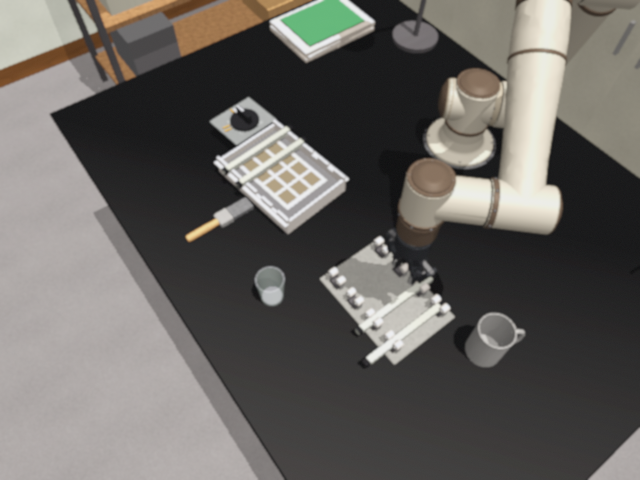

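Request:
arm_command --commands '[0.002,-0.004,0.015,0,0.002,-0.004,0.016,0,0.001,-0.003,0.016,0,0.001,-0.002,0.016,0,0,0,0.012,0]'

```text
clock: 41.45
position: [527.7, 307.0, 81.1]
ee_rot: [1.0, 0.006, -0.01, 0.004]
contact_force: [-0.2, -0.5, 0.1]
gripper_width: 42.4
```

Run:
```python
from h import *
plan(526.5,309.5,17.5,1,calls=1)
```

```text
now [527.7 307.   81.1] b 0.7 tilt [-0.0195 -0.0073] q6 46.0 d [ -1.2   2.5 -63.6] db 0.3 F [-0.2 -0.5  0.1] w 42.4 t 41.5
[0.0, -0.0006, 0.0127, -0.07, 0.0, -0.0006, 0.0127, -0.07, 0.0, -0.0006, 0.0127, -0.07, 0.0, -0.0006, 0.0127, -0.07, 0.0, -0.0006, 0.0127, -0.07]
```

Request:
arm_command --commands '[0,-0.002,0.013,-0.3,0,-0.001,0.013,0,0,0,0.013,0,0,0,0.012,0,0,0,0.007,0]'

```text
clock: 41.95
position: [526.0, 307.0, 16.8]
ee_rot: [1.0, 0.007, -0.011, 0.005]
contact_force: [0.2, -0.5, -0.3]
gripper_width: 42.6
```

Request:
arm_command --commands '[0,0,0.001,0,0,0,0,0,0,0,0,0,0,0,0,0,0,0,0,0]'

```text
clock: 42.45
position: [526.5, 307.6, 16.0]
ee_rot: [1.0, 0.008, -0.01, 0.004]
contact_force: [0.2, 0.3, -0.8]
gripper_width: 42.7
```

Run:
```python
from h import *
plan(526.5,309.5,17.5,1,calls=1)
```

```text
now [526.5 307.6  16. ] b 0.9 tilt [-0.0206 -0.0086] q6 46.2 d [-0.   1.9  1.5] db 0.1 F [ 0.2  0.3 -0.8] w 42.7 t 42.5
[-0.0, -0.0004, -0.0003, -0.03, -0.0, -0.0004, -0.0003, -0.03, -0.0, -0.0004, -0.0003, -0.03, -0.0, -0.0004, -0.0003, -0.03, -0.0, -0.0004, -0.0003, -0.03]
```

Request:
arm_command --commands '[0,-0.001,-0.001,0,0,0,0,0,0,0,0,0,0,0,0,0,0,0,0,0]' --jaw 0

```text
clock: 42.95
position: [527.0, 309.7, 18.1]
ee_rot: [1.0, 0.008, -0.009, 0.003]
contact_force: [0.0, 0.6, 0.6]
gripper_width: 14.5
```

Request:
arm_command --commands '[0,0,-0.005,0,0,0,-0.008,0,0,0,-0.01,0,0,0,-0.015,0,0,0,-0.02,0]'

```text
clock: 43.45
position: [525.3, 308.4, 74.2]
ee_rot: [1.0, 0.007, -0.014, 0.006]
contact_force: [-0.3, -0.1, -2.0]
gripper_width: 14.8
```

Request:
arm_command --commands '[0,0,-0.02,0,0,0,-0.02,0,0,0,-0.02,0,0,0,0,0,0,0,0,0]'

```text
clock: 43.95
position: [528.7, 308.2, 147.1]
ee_rot: [1.0, 0.007, -0.009, 0.004]
contact_force: [-0.3, -0.2, -2.0]
gripper_width: 15.0
```

Run:
```python
from h import *
save('scene','u2',(300,160,500,380),2.6)
plan(525,-158.5,140,6.5)
```

```text
now [529.  308.3 147.3] b 0.9 tilt [-0.0175 -0.0086] q6 45.9 d [  -4.  -466.8   -7.3] db 5.6 F [ 0.5  0.2 -1.3] w 14.6 t 44.0
[-0.0007, 0.0311, 0.0008, -0.38, -0.0009, 0.0311, 0.0008, -0.38, -0.0011, 0.0311, 0.0008, -0.38, -0.0013, 0.0311, 0.0008, -0.38, -0.0015, 0.0311, 0.0008, -0.38]
[-0.0017, 0.0311, 0.0008, -0.38, -0.002, 0.0311, 0.0008, -0.38, -0.0022, 0.031, 0.0008, -0.38, -0.0024, 0.031, 0.0008, -0.38, -0.0026, 0.031, 0.0008, -0.38]
[-0.0028, 0.031, 0.0008, -0.38, -0.003, 0.031, 0.0008, -0.38, -0.0032, 0.031, 0.0008, -0.38, -0.0034, 0.0309, 0.0008, -0.38, -0.0036, 0.0309, 0.0008, -0.38]
```

View pics/u2.png

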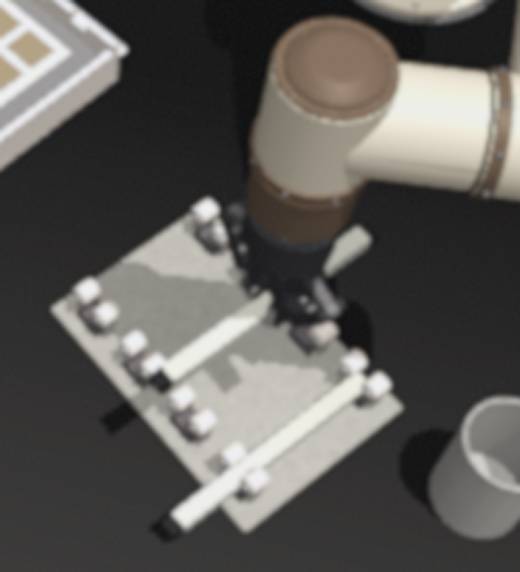

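Request:
arm_command --commands '[0,0.03,0,-0.4,0,0.03,0,-0.4,0,0.03,0,-0.4,-0.001,0.03,0,-0.4,-0.001,0.03,0,-0.4]'

```text
clock: 44.5
position: [528.7, 155.0, 143.2]
ee_rot: [0.999, 0.028, -0.013, 0.007]
contact_force: [-0.2, 0.5, -1.1]
gripper_width: 14.9
```

Request:
arm_command --commands '[-0.001,0.03,0,-0.4,-0.002,0.03,0,-0.4,-0.002,0.03,0,-0.4,-0.002,0.03,0,-0.4,-0.002,0.03,0,-0.4]'

```text
clock: 45.0
position: [525.6, -3.2, 140.2]
ee_rot: [0.999, 0.047, -0.02, 0.009]
contact_force: [0.0, -0.3, -1.9]
gripper_width: 15.0
```

Request:
arm_command --commands '[-0.002,0.03,0,-0.4,-0.003,0.03,0,-0.4,-0.003,0.03,0,-0.4,-0.003,0.03,0,-0.4,0,0.02,0,0]'

```text
clock: 45.5
position: [524.4, -150.9, 137.5]
ee_rot: [0.998, 0.061, -0.027, 0.009]
contact_force: [0.7, 0.9, -1.5]
gripper_width: 14.6
```

Run:
```python
from h import *
plan(525,-158.5,90,6.5,calls=1)
```

```text
now [ 524.4 -150.9  137.5] b 6.9 tilt [-0.0519 -0.0212] q6 94.5 d [  0.6  -7.6 -47.5] db -0.4 F [ 0.7  0.9 -1.5] w 14.6 t 45.5
[0.0005, 0.0014, 0.0095, 0.08, 0.0005, 0.0014, 0.0095, 0.08, 0.0005, 0.0014, 0.0095, 0.08, 0.0005, 0.0014, 0.0095, 0.08, 0.0005, 0.0014, 0.0095, 0.08]
```

Request:
arm_command --commands '[0,0.002,0.009,0.4,0,0.002,0.009,0,0,0.001,0.009,0,0,0.001,0.009,0,0,0,0.006,0]'

```text
clock: 46.0
position: [520.1, -158.7, 89.6]
ee_rot: [0.998, 0.056, -0.03, 0.009]
contact_force: [-0.1, 0.1, -0.6]
gripper_width: 15.0
```

Request:
arm_command --commands '[0,0,0.006,0,0,0,0.006,0,0,0,0.006,0,0,0,0.006,0,0,0,0.004,0]'

```text
clock: 46.5
position: [518.6, -157.8, 58.8]
ee_rot: [0.998, 0.057, -0.03, 0.009]
contact_force: [-0.9, 0.5, -2.5]
gripper_width: 14.6
```

Run:
```python
from h import *
plan(525,-158.5,47,6.5,calls=1)
save('scene','u3',(190,80,370,240),4)
```

```text
now [ 518.6 -157.8   58.8] b 6.5 tilt [-0.0591 -0.0209] q6 94.5 d [  6.4  -0.7 -11.8] db -0.0 F [-0.9  0.5 -2.5] w 14.6 t 46.5
[0.0014, 0.0003, 0.0023, 0.0, 0.0014, 0.0003, 0.0023, 0.0, 0.0014, 0.0003, 0.0023, 0.0, 0.0014, 0.0003, 0.0023, 0.0, 0.0014, 0.0003, 0.0023, 0.0]
```

View pics/u3.png

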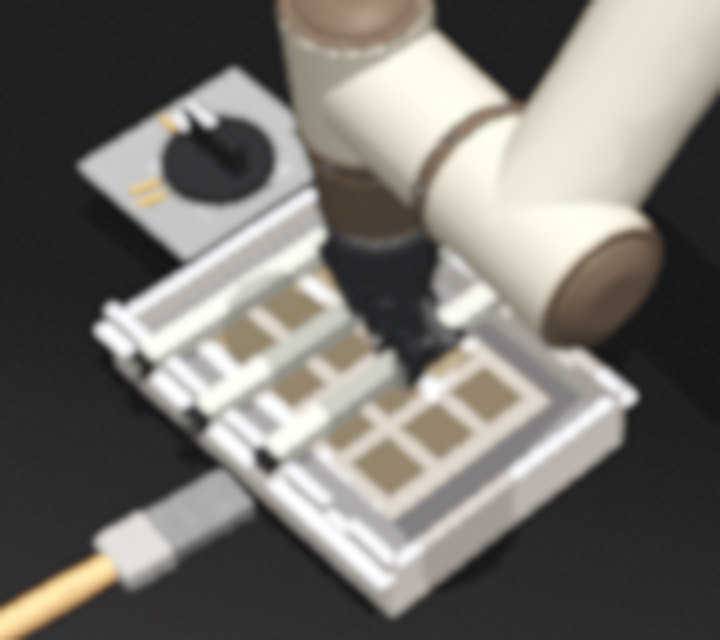

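Request:
arm_command --commands '[0.003,0.001,0.002,0,0.003,0,0.003,0,0.001,0,0.003,0,0,0,0.003,0,0,0,0.001,0]'

```text
clock: 47.05
position: [526.3, -158.6, 46.2]
ee_rot: [0.998, 0.057, -0.029, 0.009]
contact_force: [-3.0, 0.6, 4.9]
gripper_width: 14.6
```

Run:
```python
from h import *
plan(525,-158.5,47,6.5,calls=1)
save('scene','u4',(190,80,370,240),4)
```

```text
now [ 526.3 -158.6   46.2] b 6.5 tilt [-0.0574 -0.0214] q6 94.5 d [-1.3  0.1  0.8] db -0.0 F [-3.   0.6  4.9] w 14.6 t 47.0
[-0.0003, -0.0001, -0.0001, 0.01, -0.0003, -0.0001, -0.0001, 0.01, -0.0003, -0.0001, -0.0001, 0.01, -0.0003, -0.0001, -0.0001, 0.01, -0.0003, -0.0001, -0.0001, 0.01]
```

View pics/u4.png

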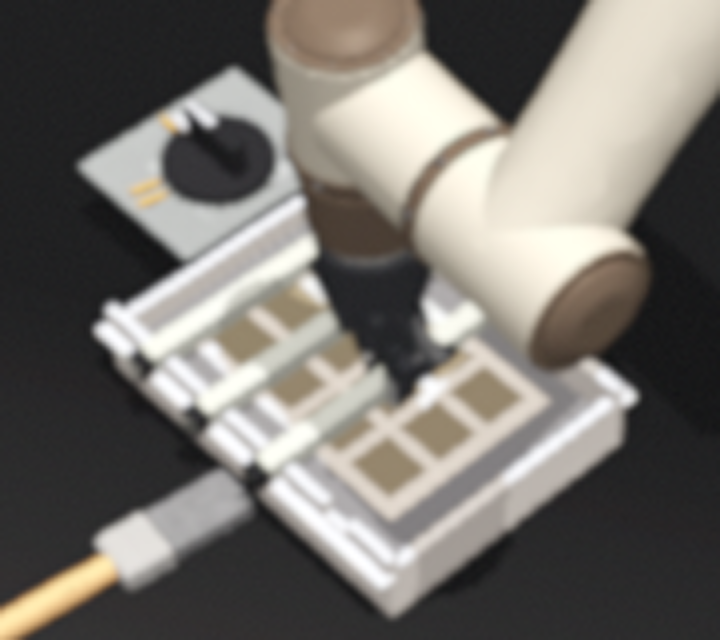

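Seated at the near end. Release and retreat.

Request:
arm_command --commands '[0,0,0,0,0,0,0,0,0,0,0,0,0,0,0,0,0,0,0,0]' --jaw 0.5

```text
clock: 47.6
position: [527.0, -158.6, 46.8]
ee_rot: [0.998, 0.057, -0.028, 0.009]
contact_force: [0.4, 0.2, -0.2]
gripper_width: 42.5
```

Request:
arm_command --commands '[0,0,-0.02,0,0,0,-0.025,0,0,0,-0.025,0,0,0,-0.025,0,0,0,-0.025,0]'

```text
clock: 48.1
position: [530.5, -155.8, 165.8]
ee_rot: [0.998, 0.057, -0.035, 0.008]
contact_force: [0.3, 0.0, -0.7]
gripper_width: 42.5
```

Run:
```python
from h import *
plan(545,379,150,1,calls=3)
```

```text
now [ 530.5 -155.8  165.8] b 6.5 tilt [-0.0679 -0.0207] q6 94.8 d [ 14.5 534.8 -15.8] db -5.5 F [ 0.3  0.  -0.7] w 42.5 t 48.1
[0.005, -0.0353, 0.0002, 0.37, 0.0048, -0.0354, 0.0002, 0.37, 0.0046, -0.0354, 0.0002, 0.37, 0.0044, -0.0354, 0.0002, 0.37, 0.0041, -0.0354, 0.0002, 0.37]
[0.0039, -0.0355, 0.0002, 0.37, 0.0037, -0.0355, 0.0002, 0.37, 0.0035, -0.0355, 0.0002, 0.37, 0.0032, -0.0355, 0.0002, 0.37, 0.003, -0.0356, 0.0002, 0.37]
[0.0028, -0.0356, 0.0002, 0.37, 0.0026, -0.0356, 0.0002, 0.37, 0.0023, -0.0356, 0.0002, 0.37, 0.0021, -0.0356, 0.0002, 0.37, 0.0019, -0.0356, 0.0002, 0.37]
```

Request:
arm_command --commands '[0.005,-0.035,0,0.4,0.005,-0.035,0,0.4,0.005,-0.035,0,0.4,0.004,-0.035,0,0.4,0.004,-0.035,0,0.4]'

```text
clock: 48.6
position: [539.2, 22.4, 167.1]
ee_rot: [0.999, 0.035, -0.029, 0.009]
contact_force: [0.6, -0.0, 0.2]
gripper_width: 42.7
```

Request:
arm_command --commands '[0.004,-0.035,0,0.4,0.004,-0.035,0,0.4,0.004,-0.035,0,0.4,0.003,-0.035,0,0.4,0.003,-0.035,0,0.4]'

```text
clock: 49.1
position: [546.4, 205.5, 163.0]
ee_rot: [0.999, 0.017, -0.028, 0.01]
contact_force: [-0.5, -0.4, 0.4]
gripper_width: 42.7
```

Request:
arm_command --commands '[0.003,-0.035,0,0.4,0.003,-0.035,0,0.4,0.003,-0.035,0,0,0.002,-0.03,0,0,0.002,-0.02,0,0]'

```text
clock: 49.6
position: [554.2, 369.2, 158.2]
ee_rot: [0.999, 0.011, -0.029, 0.01]
contact_force: [0.2, -1.4, 0.1]
gripper_width: 43.0
```

Run:
```python
from h import *
im=save('top','v5')
cv2.imwrite('pics/v5z.png',cv2.resize(im[195:320,345:535],None,fx=4,fy=4,interpolation=cv2.INTER_CUBIC))
im=save('scene','v5s',(310,220,540,400),3.4)
for c in('top','scene'):
    for r in arm.place_of(c,'bar0'): print(c,w(c,r['centre']).round(1),round(r['confidence'],2))
plan(545,379,80,1,calls=1)
```

```text
top [ 539.9 -287.9   60.3] 0.97
top [ 536.8 -223.    61.8] 0.82
top [564.1 380.8  32.2] 0.66
scene [ 529.  -156.9   57.3] 0.87
scene [563.  383.5  31.1] 0.84
scene [ 537.9 -286.4   56.4] 0.76
scene [ 534.  -222.4   56.4] 0.61
now [554.2 367.  158.1] b 1.1 tilt [-0.0579 -0.0218] q6 45.2 d [ -9.2  12.  -78.1] db -0.1 F [-0.5 -0.5 -0.6] w 43.1 t 49.8
[-0.0009, -0.0028, 0.0156, 0.03, -0.0009, -0.0028, 0.0156, 0.03, -0.0009, -0.0028, 0.0156, 0.03, -0.0009, -0.0028, 0.0156, 0.03, -0.0009, -0.0028, 0.0156, 0.03]
```

View pics/v5z.png

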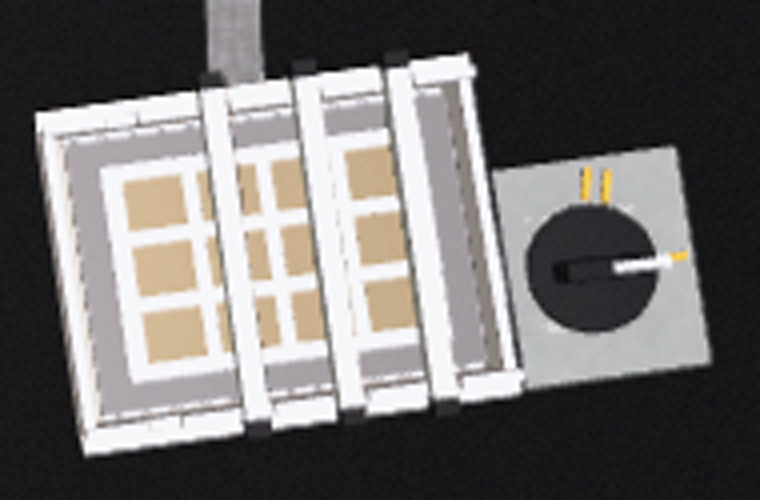

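View pics/v5s.png

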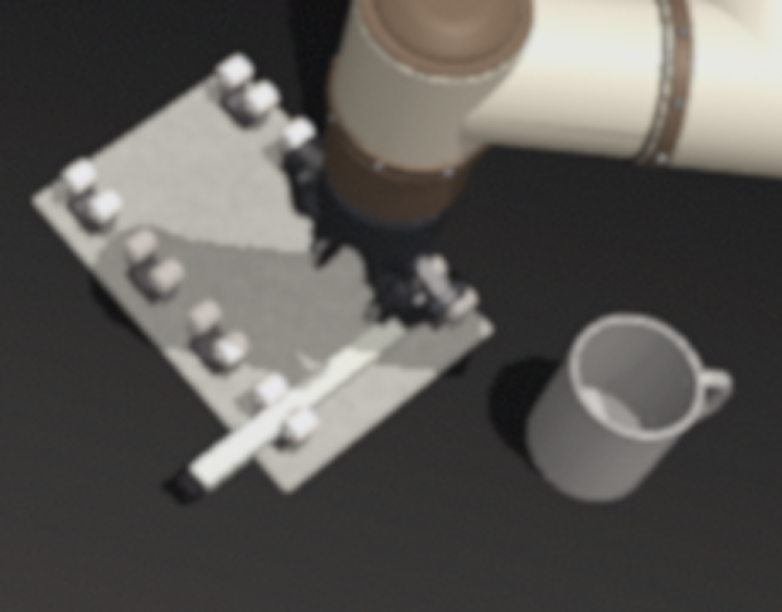

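View pics/v5.png

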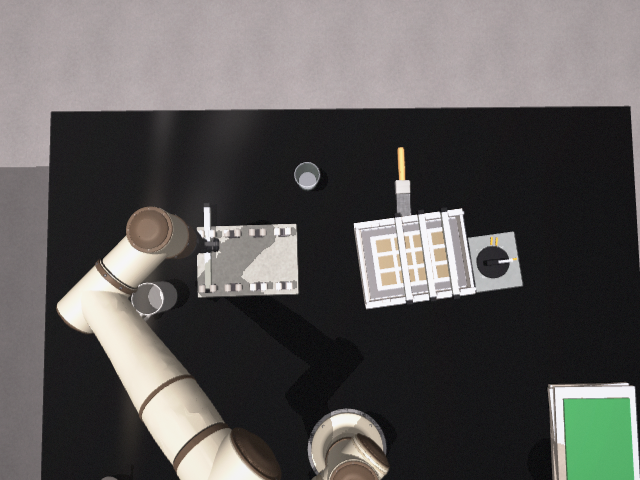

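Request:
arm_command --commands '[-0.006,-0.004,0.014,0,-0.005,-0.004,0.015,0,-0.005,-0.004,0.015,0,-0.004,-0.003,0.015,0,0,0,0.012,0]'

```text
clock: 50.3
position: [531.0, 375.0, 89.7]
ee_rot: [1.0, 0.007, -0.027, 0.009]
contact_force: [1.0, -0.6, -0.4]
gripper_width: 43.1
```

Run:
```python
from h import *
im=arm.get_image('top'); cv2.imwrite('pics/x1.png',cv2.resize(im[195:310,180:310,::-1],None,fx=5,fy=5,interpolation=cv2.INTER_CUBIC))
plan(535,379.5,17.5,1,calls=1)
```

```text
now [530.2 374.   87.4] b 0.7 tilt [-0.0574 -0.0209] q6 43.2 d [  4.8   5.5 -69.9] db 0.3 F [-1.  -0.4 -2.2] w 42.7 t 50.4
[0.0018, -0.0014, 0.0139, -0.06, 0.0018, -0.0014, 0.0139, -0.06, 0.0018, -0.0014, 0.0139, -0.06, 0.0018, -0.0014, 0.0139, -0.06, 0.0018, -0.0014, 0.0139, -0.06]
```

View pics/x1.png

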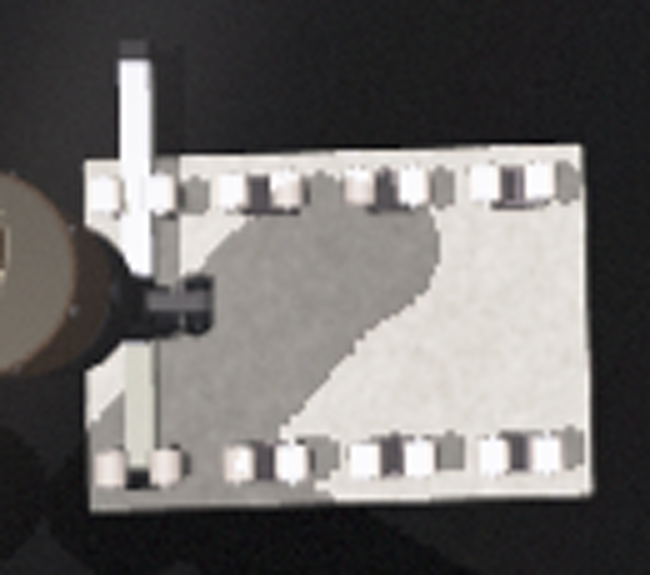

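Request:
arm_command --commands '[0.002,-0.003,0.012,-0.3,0.002,-0.003,0.013,0,0.002,-0.001,0.013,0,0.002,0,0.012,0,0,0,0.008,0]'

```text
clock: 50.85
position: [537.3, 379.4, 26.0]
ee_rot: [1.0, 0.008, -0.027, 0.009]
contact_force: [-0.1, -0.9, -0.1]
gripper_width: 42.9
```

Run:
```python
from h import *
z=lambda u,v:(180+(u+.5)/5-.5,195+(v+.5)/5-.5)
A=pix2w('top',z(133,40),40);B=pix2w('top',z(140,488),40);print(A,B,(A+B)/2,np.linalg.norm(A-B))
plan(535,379.5,17.5,1,calls=1)
```

```text
[688.12202762 382.99181986  40.        ] [439.28064969 378.27490922  40.        ] [563.70133866 380.63336454  40.        ] 248.8860795947597
now [537.3 379.4  26. ] b 0.9 tilt [-0.0548 -0.0189] q6 43.8 d [-2.3  0.1 -8.5] db 0.1 F [-0.1 -0.9 -0.1] w 42.9 t 50.9
[-0.0004, -0.0001, 0.0017, -0.01, -0.0004, -0.0001, 0.0017, -0.01, -0.0004, -0.0001, 0.0017, -0.01, -0.0004, -0.0001, 0.0017, -0.01, -0.0004, -0.0001, 0.0017, -0.01]
```

Request:
arm_command --commands '[0,0,0.004,0,0,-0.001,0.003,0,0,0,0.001,0,0,0,0,0,0,0,0,0]'

```text
clock: 51.35
position: [536.7, 380.1, 16.2]
ee_rot: [1.0, 0.009, -0.028, 0.01]
contact_force: [0.5, -0.2, -0.4]
gripper_width: 42.8
```

Request:
arm_command --commands '[0,0,0,0,0,0,0,0,0,0,0,0,0,0,0,0,0,0,0,0]' --jaw 0

```text
clock: 51.85
position: [536.9, 380.6, 17.3]
ee_rot: [1.0, 0.009, -0.027, 0.009]
contact_force: [0.5, -0.5, -0.7]
gripper_width: 15.1
```

Request:
arm_command --commands '[0,0,-0.005,0,0,0,-0.008,0,0,0,-0.01,0,0,0,-0.015,0,0,0,-0.02,0]'

```text
clock: 52.35
position: [536.9, 379.5, 71.8]
ee_rot: [0.999, 0.008, -0.032, 0.013]
contact_force: [-1.2, 0.5, -1.8]
gripper_width: 14.8
```

Request:
arm_command --commands '[0,0,-0.02,0,0,0,-0.02,0,0,0,-0.02,0,0,0,0,0,0,0,0,0]'

```text
clock: 52.85
position: [543.7, 382.2, 146.4]
ee_rot: [1.0, 0.009, -0.026, 0.009]
contact_force: [-0.2, 0.4, -1.9]
gripper_width: 14.8
```

Run:
```python
from h import *
save('scene','x2',(310,180,540,400),2.6)
im=arm.get_image('top'); cv2.imwrite('pics/x2t.png',cv2.resize(im[195:310,180:310,::-1],None,fx=5,fy=5,interpolation=cv2.INTER_CUBIC))
plan(491,-98,140,6.5)
```

```text
now [543.8 382.2 145.8] b 1.0 tilt [-0.0527 -0.0193] q6 43.5 d [ -52.8 -480.2   -5.8] db 5.5 F [-0.  -0.5 -1.2] w 14.7 t 53.0
[-0.004, 0.0319, 0.0012, -0.37, -0.0042, 0.0319, 0.0012, -0.37, -0.0045, 0.0319, 0.0012, -0.37, -0.0047, 0.0318, 0.0012, -0.37, -0.0049, 0.0318, 0.0012, -0.37]
[-0.0051, 0.0318, 0.0012, -0.37, -0.0053, 0.0318, 0.0012, -0.37, -0.0055, 0.0317, 0.0012, -0.37, -0.0057, 0.0317, 0.0012, -0.37, -0.0059, 0.0316, 0.0012, -0.37]
[-0.0061, 0.0316, 0.0012, -0.37, -0.0063, 0.0316, 0.0012, -0.37, -0.0065, 0.0315, 0.0012, -0.37, -0.0067, 0.0315, 0.0012, -0.37, -0.0069, 0.0314, 0.0012, -0.37]
```

View pics/x2.png

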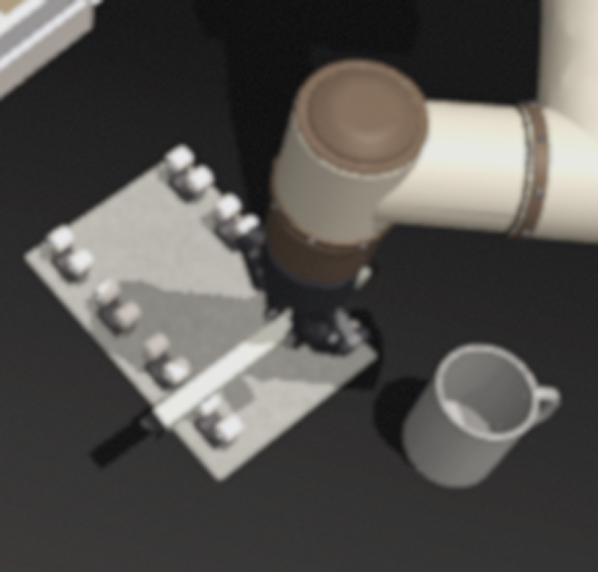

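View pics/x2t.png

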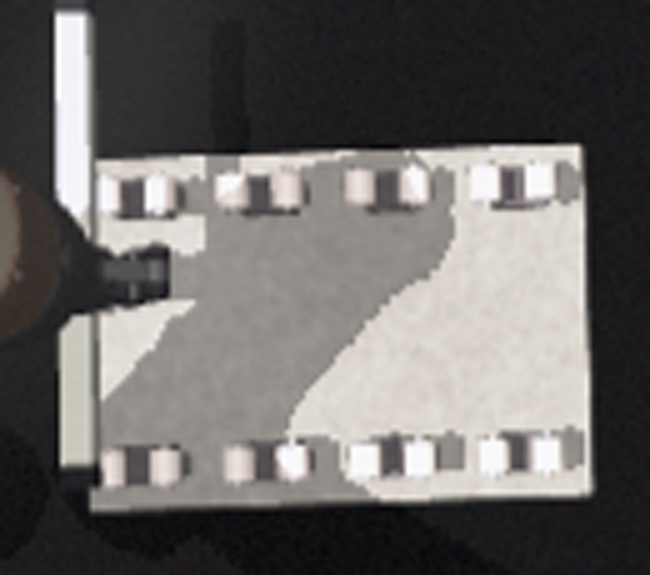

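Request:
arm_command --commands '[-0.003,0.03,0,-0.4,-0.003,0.03,0,-0.4,-0.003,0.03,0,-0.4,-0.004,0.03,0,-0.4,-0.004,0.03,0,-0.4]'

```text
clock: 53.45
position: [528.3, 228.6, 142.5]
ee_rot: [0.999, 0.03, -0.031, 0.013]
contact_force: [-0.2, 0.1, -1.7]
gripper_width: 14.4
```

Request:
arm_command --commands '[-0.004,0.03,0,-0.4,-0.004,0.03,0,-0.4,-0.005,0.03,0,-0.4,-0.005,0.03,0,-0.4,-0.005,0.03,0,-0.4]'

```text
clock: 53.95
position: [511.6, 69.3, 142.2]
ee_rot: [0.998, 0.048, -0.038, 0.015]
contact_force: [0.3, 0.2, -1.7]
gripper_width: 14.7
```

Request:
arm_command --commands '[-0.006,0.03,0,-0.4,-0.006,0.03,0,-0.4,-0.006,0.03,0,-0.4,-0.006,0.03,0,-0.4,0,0.02,0,0]'

```text
clock: 54.45
position: [497.4, -79.9, 143.3]
ee_rot: [0.997, 0.062, -0.044, 0.015]
contact_force: [0.6, -0.1, -2.4]
gripper_width: 14.8
```

Run:
```python
from h import *
plan(491,-98,90,6.5,calls=1)
```

```text
now [497.4 -79.9 143.3] b 7.1 tilt [-0.0858 -0.0363] q6 86.2 d [ -6.4 -18.1 -53.3] db -0.6 F [ 0.6 -0.1 -2.4] w 14.8 t 54.5
[-0.0008, 0.0032, 0.0109, 0.12, -0.0008, 0.0032, 0.0109, 0.12, -0.0007, 0.0032, 0.0109, 0.12, -0.0007, 0.0032, 0.0109, 0.12, -0.0007, 0.0032, 0.0109, 0.12]
```

Request:
arm_command --commands '[-0.001,0.004,0.01,0.6,0,0.004,0.01,0,0,0.003,0.01,0,0,0.002,0.01,0,0,0,0.006,0]'

```text
clock: 54.95
position: [491.4, -96.1, 91.9]
ee_rot: [0.997, 0.056, -0.047, 0.016]
contact_force: [0.4, -0.3, -1.7]
gripper_width: 14.7
```

Run:
```python
from h import *
plan(491,-98,58,6.5,calls=1)
save('scene','y3',(190,80,370,240),4)
```

```text
now [491.4 -96.1  91.9] b 6.3 tilt [-0.0917 -0.0365] q6 86.9 d [ -0.4  -1.9 -33.9] db 0.2 F [ 0.4 -0.3 -1.7] w 14.7 t 55.0
[0.0005, 0.0002, 0.0068, -0.03, 0.0005, 0.0002, 0.0068, -0.03, 0.0005, 0.0002, 0.0068, -0.03, 0.0005, 0.0002, 0.0068, -0.03, 0.0005, 0.0002, 0.0068, -0.03]
```

View pics/y3.png

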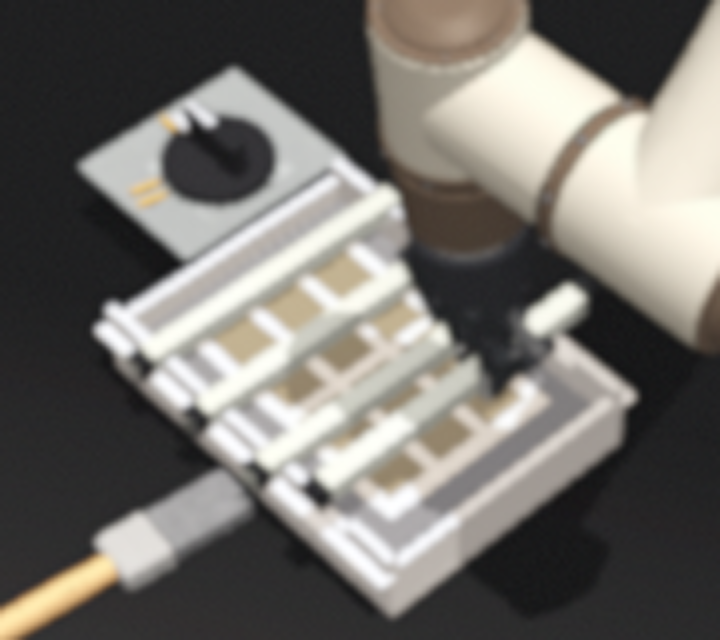

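Request:
arm_command --commands '[0.001,0.001,0.007,0,0.001,0.001,0.007,0,0,0,0.007,0,0,0,0.007,0,0,0,0.004,0]'

```text
clock: 55.5
position: [491.3, -97.9, 56.9]
ee_rot: [0.997, 0.057, -0.047, 0.016]
contact_force: [-0.1, 0.4, -1.9]
gripper_width: 14.7
```

Run:
```python
from h import *
plan(491,-98,47,6.5,calls=1)
```

```text
now [491.3 -97.9  56.9] b 6.5 tilt [-0.0913 -0.0367] q6 87.0 d [-0.3 -0.1 -9.9] db 0.0 F [-0.1  0.4 -1.9] w 14.7 t 55.5
[0.0001, -0.0, 0.002, -0.01, 0.0001, -0.0, 0.002, -0.01, 0.0001, -0.0, 0.002, -0.01, 0.0001, -0.0, 0.002, -0.01, 0.0001, -0.0, 0.002, -0.01]
```

Request:
arm_command --commands '[0.001,0,0.003,0,0,0,0.003,0,0,0,0.002,0,0,0,0.002,0,0,0,0,0]'

```text
clock: 56.0
position: [491.9, -98.3, 46.6]
ee_rot: [0.997, 0.057, -0.046, 0.016]
contact_force: [-1.6, 0.4, 2.9]
gripper_width: 14.7
```

Run:
```python
from h import *
plan(491,-98,47,6.5,calls=1)
save('scene','y4',(190,80,370,240),4)
```

```text
now [491.9 -98.3  46.6] b 6.5 tilt [-0.0899 -0.0369] q6 86.9 d [-0.9  0.3  0.4] db 0.0 F [-1.6  0.4  2.9] w 14.7 t 56.0
[-0.0002, -0.0001, -0.0001, -0.0, -0.0002, -0.0001, -0.0001, -0.0, -0.0002, -0.0001, -0.0001, -0.0, -0.0002, -0.0001, -0.0001, -0.0, -0.0002, -0.0001, -0.0001, -0.0]
```

View pics/y4.png

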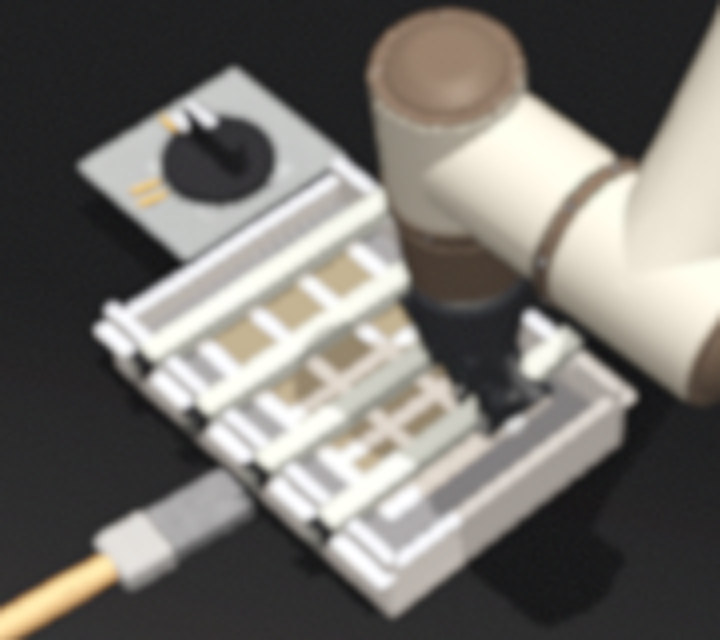

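Request:
arm_command --commands '[0,0,0,0,0,0,0,0,0,0,0,0,0,0,0,0,0,0,0,0]' --jaw 0.5

```text
clock: 56.55
position: [493.2, -98.2, 47.6]
ee_rot: [0.997, 0.057, -0.044, 0.016]
contact_force: [0.5, -0.4, 0.1]
gripper_width: 42.9
```

Request:
arm_command --commands '[0,0,-0.02,0,0,0,-0.025,0,0,0,-0.025,0,0,0,-0.02,0,0,0,-0.02,0]'

```text
clock: 57.05
position: [500.2, -94.3, 157.3]
ee_rot: [0.997, 0.057, -0.05, 0.016]
contact_force: [-0.1, 0.5, -0.7]
gripper_width: 42.7
```

Run:
```python
from h import *
print(np.degrees(arm.read_state()['joints']).round(1))
plan(450,-330,170,6.5,calls=2)
plan(513.5,-400.5,130,-83)
```

```text
[  8.4  17.4 -18.9   1.5 -59.5  87.3]
now [500.2 -94.3 157.3] b 6.5 tilt [-0.0971 -0.0376] q6 87.3 d [ -50.2 -235.7   12.7] db 0.0 F [-0.1  0.5 -0.7] w 42.7 t 57.0
[-0.0077, 0.0229, 0.0001, -0.0, -0.0077, 0.0229, 0.0001, -0.0, -0.0077, 0.0229, 0.0001, -0.0, -0.0077, 0.0229, 0.0001, -0.0, -0.0077, 0.0229, 0.0001, -0.0]
[-0.0077, 0.0229, 0.0001, -0.0, -0.0077, 0.0229, 0.0001, -0.0, -0.0077, 0.0229, 0.0001, -0.0, -0.0077, 0.0229, 0.0001, -0.0, -0.0077, 0.0229, 0.0001, -0.0]
now [500.2 -94.3 157.3] b 6.5 tilt [-0.0971 -0.0376] q6 87.3 d [  13.3 -306.2  -27.3] db -89.5 F [-0.1  0.5 -0.7] w 42.7 t 57.0
[-0.0012, 0.0203, 0.0025, 5.96, 0.0009, 0.0203, 0.0025, 5.96, 0.003, 0.0201, 0.0025, 5.96, 0.0051, 0.0197, 0.0025, 5.96, 0.0071, 0.0191, 0.0025, 5.96]
[0.009, 0.0182, 0.0025, 5.96, 0.0109, 0.0172, 0.0025, 5.96, 0.0126, 0.016, 0.0025, 5.96, 0.0142, 0.0146, 0.0025, 5.96, 0.0156, 0.013, 0.0025, 5.96]
[0.0169, 0.0113, 0.0025, 5.96, 0.018, 0.0095, 0.0025, 5.96, 0.0189, 0.0076, 0.0025, 5.96, 0.0196, 0.0056, 0.0025, 5.96, 0.0201, 0.0035, 0.0025, 5.96]
```

Request:
arm_command --commands '[-0.025,0.01,0,0,-0.025,0.01,0,0,-0.025,0.01,0,0,-0.025,0.01,0,0,0,0,0,0]'

```text
clock: 57.55
position: [405.5, -146.2, 171.4]
ee_rot: [0.997, 0.058, -0.045, 0.016]
contact_force: [-0.6, -0.4, 0.5]
gripper_width: 43.0
```

Run:
```python
from h import *
j=np.degrees(arm.read_state()['joints']);print(j.round(1), j[1]-j[2]-j[4])
plan(450,-330,170,6.5,calls=0)
im=save('top','y5'); cv2.imwrite('pics/y5z.png',cv2.resize(im[195:320,345:535],None,fx=4,fy=4,interpolation=cv2.INTER_CUBIC))
```

```text
[  3.3   8.6 -28.8   2.2 -57.8  92.1] 95.21989164239895
now [ 405.5 -146.2  171.4] b 6.6 tilt [-0.0886 -0.0374] q6 92.1 d [  44.5 -183.8   -1.4] db -0.1 F [-0.6 -0.4  0.5] w 43.0 t 57.5
[0.0046, 0.0375, 0.0009, 0.02, 0.0046, 0.0375, 0.0009, 0.02, 0.0047, 0.0375, 0.0009, 0.02, 0.0047, 0.0375, 0.0009, 0.02, 0.0047, 0.0375, 0.0009, 0.02]
```

View pics/y5z.png

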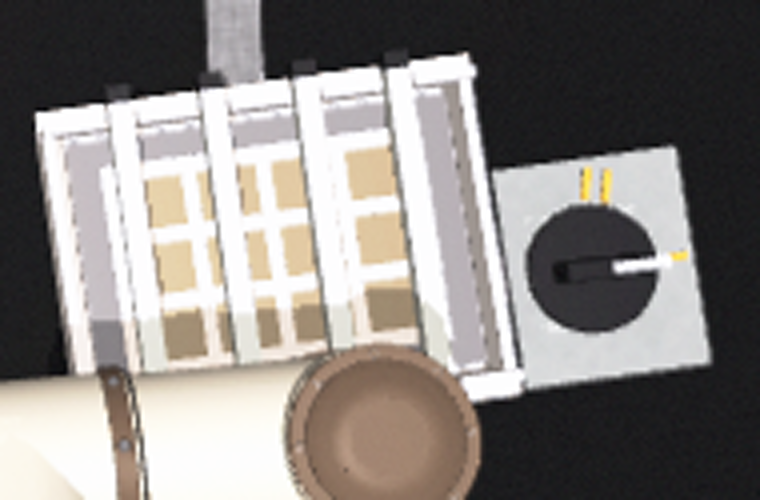

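Run:
```python
from h import *
plan(160,-590,210,-153.5,calls=4,spin=-160)
```

```text
now [ 407.1 -145.9  171.5] b 6.6 tilt [-0.0871 -0.0378] q6 92.1 d [-247.1 -444.1   38.5] db -160.1 F [0.2 0.8 0.2] w 42.7 t 57.6
[-0.0149, 0.0206, 0.0, 8.01, -0.0119, 0.0225, 0.0, 8.01, -0.0087, 0.024, 0.0, 8.01, -0.0053, 0.0249, 0.0, 8.01, -0.0017, 0.0254, 0.0, 8.01]
[0.0018, 0.0254, 0.0, 8.01, 0.0054, 0.0249, 0.0, 8.01, 0.0088, 0.0239, 0.0, 8.01, 0.012, 0.0225, 0.0, 8.01, 0.015, 0.0206, 0.0, 8.01]
[0.0178, 0.0183, 0.0, 8.01, 0.0201, 0.0156, 0.0, 8.01, 0.0221, 0.0127, 0.0, 8.01, 0.0237, 0.0095, 0.0, 8.01, 0.0247, 0.0061, 0.0, 8.01]
[0.0254, 0.0026, 0.0, 8.01, 0.0255, -0.001, 0.0, 8.01, 0.0251, -0.0045, 0.0, 8.01, 0.0242, -0.008, 0.0, 8.01, 0.0229, -0.0113, 0.0, 8.01]
```

Request:
arm_command --commands '[-0.015,0.021,0,8,-0.012,0.022,0,8,-0.009,0.024,0,8,-0.005,0.025,0,8,-0.002,0.025,0,8]'

```text
clock: 58.1
position: [348.9, -257.4, 181.7]
ee_rot: [0.954, -0.295, -0.034, 0.031]
contact_force: [-0.0, -0.0, -0.0]
gripper_width: 42.6
```

Request:
arm_command --commands '[0.002,0.025,0,8,0.005,0.025,0,8,0.009,0.024,0,8,0.012,0.022,0,8,0.015,0.021,0,8]'

```text
clock: 58.6
position: [286.8, -371.3, 191.6]
ee_rot: [0.788, -0.614, -0.019, 0.041]
contact_force: [0.7, 0.1, 0.6]
gripper_width: 42.9
```

Request:
arm_command --commands '[0.018,0.018,0,8,0.02,0.016,0,8,0.022,0.013,0,8,0.024,0.01,0,8,0.025,0.006,0,8]'

```text
clock: 59.1
position: [220.2, -485.7, 201.1]
ee_rot: [-0.519, 0.854, 0.002, -0.045]
contact_force: [0.7, 0.3, 0.5]
gripper_width: 42.3
```

Request:
arm_command --commands '[0.025,0.003,0,8,0.025,-0.001,0,8,0.025,-0.004,0,8,0.024,-0.008,0,8,0.02,-0.01,0,8]'

```text
clock: 59.6
position: [152.8, -594.9, 209.3]
ee_rot: [-0.182, 0.982, -0.014, -0.043]
contact_force: [0.8, -0.6, 0.1]
gripper_width: 43.0
```

Run:
```python
from h import *
j=np.degrees(arm.read_state()['joints']);print(j.round(1), j[1]-j[2]-j[4])
st()
```

```text
[-58.   21.3  -6.3   5.9 -62.8 -13.7] 90.41294038002901
now [ 152.8 -594.9  209.3] b -159.0 tilt [-0.0797 -0.0439] q6 -13.7 d [0. 0. 0.] db 0 F [ 0.8 -0.6  0.1] w 43.0 t 59.6
[0.0, 0.0, 0.0, 0.0, 0.0, 0.0, 0.0, 0.0, 0.0, 0.0, 0.0, 0.0, 0.0, 0.0, 0.0, 0.0, 0.0, 0.0, 0.0, 0.0]
```

Request:
arm_command --commands '[0,0,0,8.5,0,0,0,8.5,0,0,0,8.5,0,0,0,8.5,0,0,0,8.5]'

```text
clock: 60.1
position: [154.7, -600.8, 205.6]
ee_rot: [0.19, 0.981, -0.029, -0.036]
contact_force: [-0.9, 0.5, -0.4]
gripper_width: 42.8
```

Request:
arm_command --commands '[0,0,0,8.5,0,0,0,8.5,0,0,0,8.5,0,0,0,8.5,0,0,0,8.5]'

```text
clock: 60.6
position: [159.3, -603.8, 202.5]
ee_rot: [0.536, 0.843, -0.04, -0.023]
contact_force: [-0.1, -0.6, -0.0]
gripper_width: 42.7
```

Request:
arm_command --commands '[0,0,0,8.5,0,0,0,8.5,0,0,0,8.5,0,0,0,8.5,0,0,0,8.5]'

```text
clock: 61.1
position: [164.0, -606.7, 199.3]
ee_rot: [0.807, 0.588, -0.046, -0.007]
contact_force: [0.5, -1.1, 0.5]
gripper_width: 43.2
```

Request:
arm_command --commands '[0,0,0,8.5,0,0,0,8.5,0,0,0,8.5,0,0,0,6,0,0,0,3]'

```text
clock: 61.6
position: [166.6, -611.0, 196.5]
ee_rot: [0.946, 0.32, -0.044, 0.006]
contact_force: [0.2, 0.8, -0.1]
gripper_width: 43.0
```

Run:
```python
from h import *
j=np.degrees(arm.read_state()['joints']);print(j.round(1), j[1]-j[2]-j[4])
plan(160,-590,210,calls=0)
```

```text
[ -57.8   23.9   -4.1    5.6  -62.7 -177.5] 90.66976412012662
now [ 166.6 -611.   196.5] b 37.4 tilt [-0.079  -0.0384] q6 -177.5 d [-6.6 21.  13.5] db 0 F [ 0.2  0.8 -0.1] w 43.0 t 61.6
[0.0013, -0.0042, -0.0027, 0.0, 0.0013, -0.0042, -0.0027, 0.0, 0.0013, -0.0042, -0.0027, 0.0, 0.0013, -0.0042, -0.0027, 0.0, 0.0013, -0.0042, -0.0027, 0.0]
```

At the limit now; push gently.

Request:
arm_command --commands '[0,0,0,3,0,0,0,3,0,0,0,3,0,0,0,0,0,0,0,0]'

```text
clock: 62.1
position: [138.7, -630.8, 197.9]
ee_rot: [0.964, 0.267, -0.016, 0.0]
contact_force: [0.6, 0.6, -0.9]
gripper_width: 42.2
```

Run:
```python
from h import *
j=np.degrees(arm.read_state()['joints']);print(j.round(1), j[1]-j[2]-j[4])
plan(160,-590,210,calls=0)
```

```text
[ -62.4   25.3   -0.     2.   -65.  -177.4] 90.34478269856169
now [ 138.7 -630.8  197.9] b 31.0 tilt [-0.0304 -0.0093] q6 -177.4 d [21.3 40.8 12.1] db 0 F [ 0.6  0.6 -0.9] w 42.2 t 62.1
[0.0078, -0.0048, -0.0026, 0.0, 0.0078, -0.0048, -0.0026, 0.0, 0.0078, -0.0048, -0.0026, 0.0, 0.0078, -0.0048, -0.0026, 0.0, 0.0078, -0.0048, -0.0026, 0.0]
```

Request:
arm_command --commands '[0,0,0,3,0,0,0,1.5,0,0,0,0,0,0,0,0,0,0,0,0]'

```text
clock: 62.6
position: [122.8, -638.3, 198.3]
ee_rot: [0.971, 0.241, -0.002, -0.002]
contact_force: [0.7, 0.5, -0.6]
gripper_width: 42.9
```

Run:
```python
from h import *
j=np.degrees(arm.read_state()['joints']);print(j.round(1), j[1]-j[2]-j[4])
plan(513.5,-400.5,140,97,calls=3)
```

```text
[ -64.8   25.9    1.6    0.2  -66.  -177.4] 90.27662519131604
now [ 122.8 -638.3  198.3] b 27.9 tilt [-0.0049  0.003 ] q6 -177.4 d [390.7 237.8 -58.3] db 69.1 F [ 0.7  0.5 -0.6] w 42.9 t 62.6
[0.0304, -0.0018, 0.0038, -4.61, 0.0305, 0.0006, 0.0038, -4.61, 0.0303, 0.0031, 0.0038, -4.61, 0.03, 0.0055, 0.0038, -4.61, 0.0295, 0.0079, 0.0038, -4.61]
[0.0287, 0.0102, 0.0038, -4.61, 0.0278, 0.0125, 0.0038, -4.61, 0.0267, 0.0147, 0.0038, -4.61, 0.0255, 0.0168, 0.0038, -4.61, 0.024, 0.0188, 0.0038, -4.61]
[0.0224, 0.0207, 0.0038, -4.61, 0.0207, 0.0224, 0.0038, -4.61, 0.0188, 0.024, 0.0038, -4.61, 0.0168, 0.0254, 0.0038, -4.61, 0.0147, 0.0267, 0.0038, -4.61]
```

Request:
arm_command --commands '[0,0,0,-8,0.03,0,0.004,-7,0.03,0.005,0.004,-5,0.03,0.008,0.004,-5,0.029,0.011,0.004,-5]'

```text
clock: 63.1
position: [225.3, -568.9, 181.9]
ee_rot: [0.871, 0.491, -0.002, -0.002]
contact_force: [0.5, -0.8, 0.5]
gripper_width: 43.1
```

Request:
arm_command --commands '[0.028,0.013,0.004,-5,0.027,0.015,0.004,-5,0.026,0.017,0.004,-5,0.024,0.019,0.004,-5,0.022,0.021,0.004,-5]'

```text
clock: 63.6
position: [357.0, -474.3, 161.4]
ee_rot: [0.737, 0.676, -0.002, -0.001]
contact_force: [-0.2, -1.2, 0.7]
gripper_width: 42.9
```

Run:
```python
from h import *
j=np.degrees(arm.read_state()['joints']);print(j.round(1), j[1]-j[2]-j[4])
plan(513.5,-400.5,140,97,calls=1)
```

```text
[ -37.3   22.4   -9.8    0.2  -58.  -147.7] 90.15796523728403
now [ 357.  -474.3  161.4] b 85.1 tilt [-0.0038 -0.0005] q6 -147.7 d [156.5  73.8 -21.4] db 11.9 F [-0.2 -1.2  0.7] w 42.9 t 63.6
[0.0174, 0.0299, 0.0042, -2.38, 0.0161, 0.0306, 0.0042, -2.38, 0.0148, 0.0313, 0.0042, -2.38, 0.0135, 0.0319, 0.0042, -2.38, 0.0122, 0.0324, 0.0042, -2.38]
```

Request:
arm_command --commands '[0.017,0.028,0.004,-2,0.015,0.029,0.004,-2,0.013,0.029,0.004,-2,0.011,0.029,0.004,-2,0.008,0.02,0.004,-2]'

```text
clock: 64.1
position: [500.5, -406.0, 141.4]
ee_rot: [0.67, 0.743, -0.001, -0.0]
contact_force: [-0.4, -0.6, -0.5]
gripper_width: 42.4
```

Request:
arm_command --commands '[0,0,0,0,0,0,0,0,0,0,0,0,0,0,0,0,0,0,0,0]'

```text
clock: 64.6
position: [500.6, -404.9, 140.7]
ee_rot: [0.669, 0.744, -0.002, -0.001]
contact_force: [0.3, 0.6, -0.3]
gripper_width: 42.8
```

Run:
```python
from h import *
plan(514.3,-401,120,96.8,calls=1)
```

```text
now [ 500.6 -404.9  140.7] b 96.1 tilt [-0.0042 -0.0006] q6 -149.5 d [ 13.7   3.9 -20.7] db 0.7 F [ 0.3  0.6 -0.3] w 42.8 t 64.6
[0.0005, 0.0028, 0.0041, -0.15, 0.0005, 0.0028, 0.0041, -0.15, 0.0005, 0.0028, 0.0041, -0.15, 0.0005, 0.0028, 0.0041, -0.15, 0.0005, 0.0028, 0.0041, -0.15]
```

Request:
arm_command --commands '[0.001,0.004,0.004,0,0.001,0.004,0.004,0,0.001,0.003,0.004,0,0.001,0.002,0.004,0,0,0,0,0]'

```text
clock: 65.1
position: [512.8, -400.1, 123.5]
ee_rot: [0.67, 0.743, -0.002, -0.001]
contact_force: [0.4, 0.4, 0.2]
gripper_width: 42.7
```

Run:
```python
from h import *
plan(514.3,-401,78.7,96.3,calls=1)
```

```text
now [ 512.8 -400.1  123.5] b 95.9 tilt [-0.004  -0.0006] q6 -150.5 d [  1.5  -0.9 -44.8] db 0.4 F [0.4 0.4 0.2] w 42.7 t 65.1
[-0.0002, 0.0003, 0.009, -0.07, -0.0002, 0.0003, 0.009, -0.07, -0.0002, 0.0003, 0.009, -0.07, -0.0002, 0.0003, 0.009, -0.07, -0.0002, 0.0003, 0.009, -0.07]
```

Request:
arm_command --commands '[-0.001,0.001,0.01,0,0,0,0.01,0,0,0,0.01,0,0,0,0.009,0,0,0,0.004,0]'

```text
clock: 65.6
position: [513.6, -400.9, 76.3]
ee_rot: [0.67, 0.743, -0.002, -0.002]
contact_force: [0.0, -0.4, -0.5]
gripper_width: 42.9
```

Run:
```python
from h import *
plan(514.3,-401,78.7,96.3,calls=1)
```

```text
now [ 513.6 -400.9   76.3] b 95.9 tilt [-0.0049 -0.0001] q6 -150.4 d [ 0.7 -0.1  2.4] db 0.4 F [ 0.  -0.4 -0.5] w 42.9 t 65.6
[-0.0, 0.0001, -0.0005, -0.07, -0.0, 0.0001, -0.0005, -0.07, -0.0, 0.0001, -0.0005, -0.07, -0.0, 0.0001, -0.0005, -0.07, -0.0, 0.0001, -0.0005, -0.07]
```

Request:
arm_command --commands '[0,0,-0.002,0,0,0,0,0,0,0,0,0,0,0,0,0,0,0,0,0]' --jaw 0

```text
clock: 66.1
position: [514.3, -400.7, 77.5]
ee_rot: [0.67, 0.743, -0.001, -0.001]
contact_force: [0.9, 0.4, -2.1]
gripper_width: 12.6
```

Request:
arm_command --commands '[0,0,0,0,0,0,0,-4,0,0,0,-7,0,0,0,-7,0,0,0,-7]'

```text
clock: 66.6
position: [514.2, -400.8, 77.4]
ee_rot: [0.487, 0.874, -0.001, -0.001]
contact_force: [1.3, -0.2, -1.1]
gripper_width: 12.9
```

Request:
arm_command --commands '[0,0,0,-7,0,0,0,-7,0,0,0,-7,0,0,0,-7,0,0,0,-5]'

```text
clock: 67.1
position: [514.2, -400.9, 77.4]
ee_rot: [0.207, 0.978, -0.0, -0.001]
contact_force: [0.4, -0.1, -1.9]
gripper_width: 12.8
```

Run:
```python
from h import *
print(arm.read_state()['wrist_torque'])
plan(514.3,-401,78.7,170.5,calls=1)
```

```text
[-0.12148299 -0.17672281 -0.07166144]
now [ 514.2 -400.9   77.4] b 156.1 tilt [-0.0024  0.0001] q6 -90.2 d [ 0.1 -0.1  1.3] db 14.4 F [ 0.4 -0.1 -1.9] w 12.8 t 67.1
[-0.0, -0.0, -0.0003, -2.89, -0.0, -0.0, -0.0003, -2.89, -0.0, -0.0, -0.0003, -2.89, -0.0, -0.0, -0.0003, -2.89, -0.0, -0.0, -0.0003, -2.89]
```

Request:
arm_command --commands '[0,0,0,-4,0,0,0,-4,0,0,0,-3,0,0,0,-1.5,0,0,0,0]'

```text
clock: 67.6
position: [514.1, -401.0, 77.5]
ee_rot: [0.095, 0.995, -0.0, -0.001]
contact_force: [0.3, 0.8, -2.3]
gripper_width: 12.9
```

Run:
```python
from h import *
plan(514.3,-401,78.7,170.5,calls=1)
save('scene','a1',(180,70,320,190),5)
```

```text
now [ 514.1 -401.    77.5] b 169.1 tilt [-0.0015 -0.0002] q6 -77.2 d [ 0.2 -0.   1.2] db 1.4 F [ 0.3  0.8 -2.3] w 12.9 t 67.6
[-0.0, 0.0, -0.0002, -0.29, -0.0, 0.0, -0.0002, -0.29, -0.0, 0.0, -0.0002, -0.29, -0.0, 0.0, -0.0002, -0.29, -0.0, 0.0, -0.0002, -0.29]
```

View pics/a1.png

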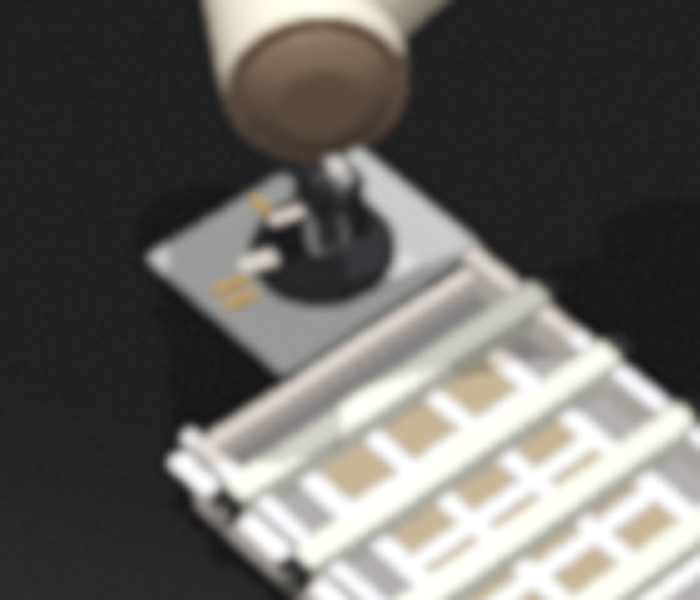

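Run:
```python
from h import *
f=lambda P:((proj('scene',P)-[180,70]+.5)*5-.5).round(0)
c=np.array([513.5,-400.5])
print('c',f([*c,72]),f([*c,58]))
for b in(-5,-9,-15,-20,-25):
    d=np.array([np.cos(np.radians(b)),np.sin(np.radians(b))])
    print(b,f([*(c+38*d),73]),'mark58',f([*(c+59*d),58]),'griptop',f([*(c+22*d),102]))
```

```text
c [323. 241.] [325. 258.]
-5 [265. 264.] mark58 [236. 295.] griptop [283. 218.]
-9 [263. 261.] mark58 [233. 291.] griptop [282. 216.]
-15 [261. 257.] mark58 [230. 284.] griptop [281. 213.]
-20 [259. 253.] mark58 [228. 278.] griptop [280. 211.]
-25 [258. 249.] mark58 [226. 272.] griptop [279. 209.]
```

Request:
arm_command --commands '[0,0,0,-1.3,0,0,0,0,0,0,0,0,0,0,0,0,0,0,0,0]'

```text
clock: 68.15
position: [514.2, -401.0, 77.4]
ee_rot: [0.084, 0.996, -0.0, -0.001]
contact_force: [0.4, -0.2, -1.8]
gripper_width: 12.7
```

Request:
arm_command --commands '[0,0,0,0,0,0,0,0,0,0,0,0,0,0,-0.02,0,0,0,-0.04,0]' --jaw 0.5

```text
clock: 68.65
position: [510.5, -399.5, 133.6]
ee_rot: [0.084, 0.996, 0.002, -0.007]
contact_force: [0.2, -0.2, 1.0]
gripper_width: 42.9
```

Request:
arm_command --commands '[0.035,0.015,-0.015,0,0.035,0.015,-0.015,0,0.035,0.015,-0.01,0,0.035,0.015,0,0,0.03,0.01,0,0]'

```text
clock: 69.15
position: [356.4, -303.4, 183.1]
ee_rot: [0.084, 0.996, -0.002, 0.001]
contact_force: [-0.1, -0.7, 0.5]
gripper_width: 42.8
```

Run:
```python
from h import *
st()
save('top','b1'); save('scene','b1s')
```

```text
now [ 356.4 -303.4  183.1] b 170.4 tilt [ 0.0008 -0.0039] q6 -79.5 d [0. 0. 0.] db 0 F [-0.1 -0.7  0.5] w 42.8 t 69.2
[0.0, 0.0, 0.0, 0.0, 0.0, 0.0, 0.0, 0.0, 0.0, 0.0, 0.0, 0.0, 0.0, 0.0, 0.0, 0.0, 0.0, 0.0, 0.0, 0.0]
```

View pics/b1.png

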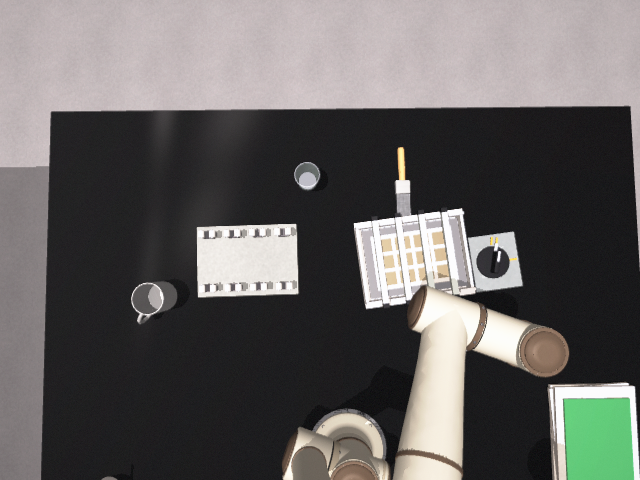

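Request:
arm_command --commands '[0.005,-0.035,-0.005,0,0.005,-0.035,-0.005,0,0.005,-0.035,0,0,0.005,-0.035,0,0,0,-0.03,0,0]'

```text
clock: 69.75
position: [307.6, -471.5, 198.4]
ee_rot: [0.08, 0.997, -0.004, 0.003]
contact_force: [0.7, 0.0, 0.3]
gripper_width: 42.6
```

Run:
```python
from h import *
im=save('top','b2'); cv2.imwrite('pics/b2z.png',cv2.resize(im[195:320,345:535],None,fx=4.2,fy=4.2,interpolation=cv2.INTER_CUBIC))
cv2.imwrite('pics/b2w.png',cv2.resize(im[222:302,455:535],None,fx=7,fy=7,interpolation=cv2.INTER_CUBIC))
save('scene','b2s',(190,80,370,240),4)
for c in('top','scene'):
    for r in arm.place_of(c,'bar0'): print(c,w(c,r['centre']).round(1),round(r['confidence'],2))
```

```text
top [ 537.9 -223.    57.8] 0.91
top [ 540.3 -288.2   57.8] 0.82
top [ 525.9 -156.6   56.9] 0.82
top [516.6 -98.2  55.5] 0.55
scene [ 526.8 -155.6   58.3] 0.95
scene [ 537.5 -287.1   56.9] 0.81
scene [521.7 -95.9  56.5] 0.68
scene [ 530.5 -223.1   56.8] 0.62
```

View pics/b2z.png

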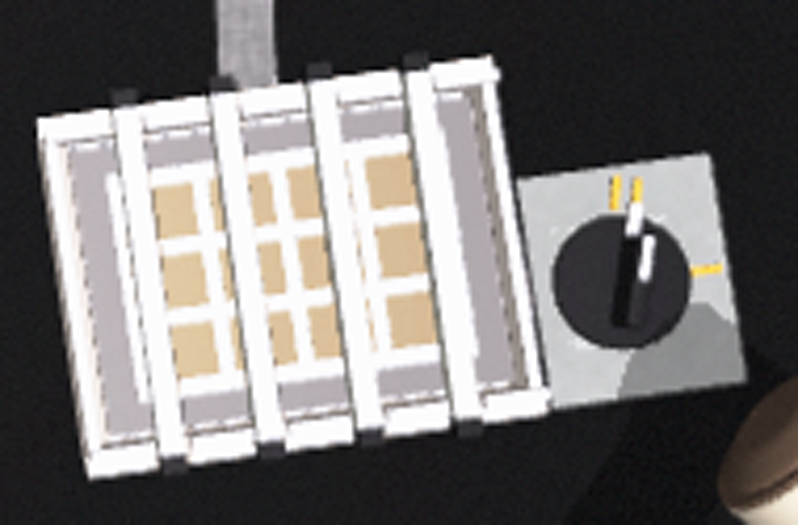

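View pics/b2w.png

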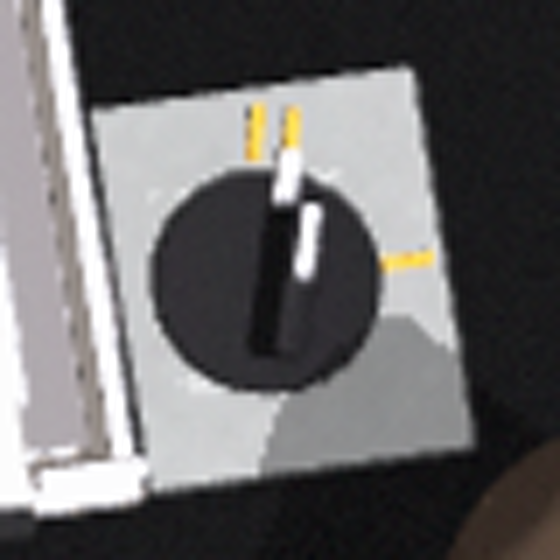

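View pics/b2s.png

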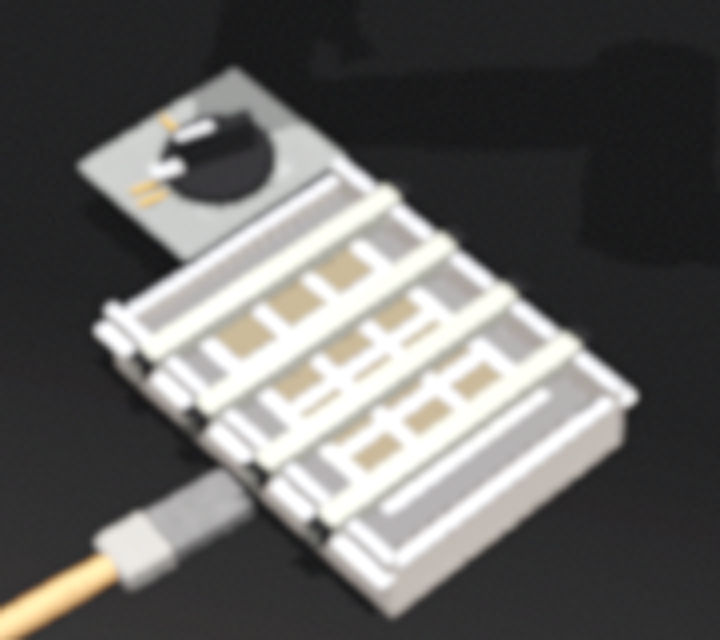

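Run:
```python
from h import *
z=lambda u,v:(455+(u+.5)/7-.5,222+(v+.5)/7-.5)
def br(a,b): d=b-a; return np.degrees(np.arctan2(d[1],d[0])).round(1)
for h in (58,65,72,74):
    c=np.array([513.3,-400.5,0]); print(h,'tip',br(c,pix2w('top',z(291,152),h)),'base',br(c,pix2w('top',z(285,203),h)),'axis',br(pix2w('top',z(285,203),h),pix2w('top',z(291,152),h)))
print('ridge strip',br(pix2w('top',z(303,278),102),pix2w('top',z(312,204),102)),'shadow side',br(pix2w('top',z(263,355),72),pix2w('top',z(285,203),72)))
print('at single: strip t5z');
z5=lambda u,v:(455+(u+.5)/5-.5,222+(v+.5)/5-.5)
print(br(pix2w('top',z5(218,201),102),pix2w('top',z5(272,194),102)),br(c,pix2w('top',z5(287,190),72)))
```

```text
58 tip -17.8 base -23.2 axis -8.8
65 tip -15.0 base -18.8 axis -8.8
72 tip -12.1 base -14.2 axis -8.8
74 tip -11.2 base -12.8 axis -8.8
ridge strip -9.1 shadow side -10.4
at single: strip t5z
-83.3 -84.3
```

```bash
python3 -c "
from h import *
print(arm.job_done()); print(arm.read_state()['clock'])"
```

```text
the job is handed in; nothing more can be done
None
the job is handed in; nothing more can be done
```

I did the job in the order asked and handed it in at about 70 s of the 210 s. No verdict was reported.

1. **Lowering the carrier:** I cranked the wheel clockwise, past the double mark, to the single mark. A top picture showed the pointer meeting the mark.
2. **Bars:** There were four. I pulled each from its clips and laid one in each of the four notch pairs. The last bar had been knocked about 37 mm along its clips, so I gripped it off its middle and shifted the placing to match.
3. **Raising the print:** I cranked the wheel back anticlockwise to the double mark, let go and moved the arm clear.

**Last checks:**
- **Bars:** The final pictures show all four bars lying across the tray, with both black ends showing outside the walls. The networks put their centres at 55–58 mm above the bench (58 is home) and within about 7 mm of the notch-pair centres.
- **Wheel:** The pointer lies between the two dashes. My readings of its bearing ran from −9° to −12°, against −10° for the middle of the double mark. The readings disagree by about 3°, because the pointer stands above the plate.
- **Beaker, jug and brush:** They look unmoved in the last pictures.
- **Forces:** The measured tool force stayed below about 6 N in every reading.

**Tilt during the run:** The tool drifted up to 6° off vertical, partly because the last joint reached its end of range. I straightened it before the final crank. Because of the tilt, the bars went in with one end slightly low and settled level when released.

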